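# Fit the red-banded holder into the tilted spindle and lock it

## Task

Take the tool holder with the red band out of the wooden rack and seat it fully home in the tilted spindle, taper first, with its two flange slots over the two drive dogs; lower it in, do not let it drop in. Then push the yellow-knobbed lock lever all the way over, away from the robot, and let go of everything. Leave the blue-banded and yellow-banded holders in the rack.

Things in the scene. Friction and masses are not known exactly. Their poses are not given: they have to be found in the camera images.
- arbor_red_grip (a point): Red-banded tool holder, 0.5 to 0.8 kg, 122 mm long, upright in a rack hole. Point on its axis, mid-way along the round barrel by which it is gripped: diameter 34 mm, from 30 mm below to 30 mm above the point (red band at its foot, red ring on its top). z: from the taper up to the barrel's top. Flange underside 42 mm below the point.
- arbor_red_flange (a point): Centre of the red-banded holder's flange underside, same axes. Flange: diameter 62, 12 mm thick. Two slots 16 mm wide are cut right through it at +y and -y, from the rim in to 18 mm from the axis; they are alike, so either way round fits. Below it the tapered shank: 50 mm long, diameter 32 mm at the flange, 17 mm at the tip.
- spindle: Steel spindle nose, diameter 68 mm, fixed, leaning 30 degrees towards the robot's side. Origin: centre of its end face, 150 mm up, where the taper socket opens (diameter 33.6 mm, 55 mm deep, same taper). z: spindle axis, out of the socket; y horizontal. Two dark dogs 8 mm proud of the face at +y and -y, 20.5 to 30.5 mm from the axis, 12 mm wide. Home: the flange lies on the face.
- spindle_home (a point): Point on the spindle axis 42 mm out from the nose face: where the red-banded holder's point is when it is fully home. Axes as the spindle's. If its sides rub in the socket, a push of 10 to 15 N along the axis sends it home; let go before that, it may stick cocked and proud.
- lock_lever (a joint): Lock lever of the spindle unit, rad: 0 leaning towards the robot's side (unlocked, about as it starts), 1.0 at its stop leaning away from it (locked). It turns about a horizontal axis parallel to the spindle's y, stays where it is left and needs about 1 N at the knob.
- lock_lever_tip (a point): Centre of the lever's yellow ball knob (diameter 26 mm) on a 10 mm rod, 80 mm from the pivot; pivot 72 mm above the table, 140 mm from the spindle on its -y side. The knob is about 142 mm up at both ends of its swing and travels 77 mm horizontally, away from the robot, square to the spindle's y; free space before and behind it.
- rack: Fixed plywood block 270 x 85 x 75 mm with three vertical through holes of diameter 36 mm on its top, at -85, 0 and +85 mm along its x; each holds one tool holder, its flange resting on the block's top, 75 mm above the table. Origin: centre of the underside.
- arbor_blue_grip (a point): Tool holder with the blue band (drill chuck), same taper and flange, stands in the rack; point on its axis 42 mm above the flange's underside.
- arbor_yellow_grip (a point): Tool holder with the yellow band (short cutter spindle), same taper and flange, stands in the rack; point on its axis 42 mm above the flange's underside.
Not all that is in view belongs to the job. Leave any green or purple look-alike of the part that bears arbor_red_grip alone.

How it is judged:
By the outcome, as a careful person would: the job done as asked, in the order asked, and still so for the second after the job is handed in, with the robot touching nothing.
It also fails if it takes over 51 s, if anything falls off the work surface, if the arm or the gripper's body presses on something with over 40 N, if the wrist force passes 120 N, or if a joint passes its speed limit or range.

## Robot

A 6-joint arm with a two-finger parallel gripper is mounted at the origin on the work surface. World frame = base frame: x ahead of the robot, y to its left, z up, the work surface at z = 0. Lengths are in m, angles in rad, forces in N, time in s.
With the tool pointing down it reaches from about 0.375 to 0.925 m from the base axis. Payload 5.7 kg.
Tool frame: the origin (TCP) lies at the centre of the arm's flange, where the gripper is bolted on; the fingertips stand 182 mm ahead of it and the grasp point (between the pads) lies 163 mm ahead of it; y points along the fingers, z is the direction in which the jaws open and shut, and the axes are right-handed (so a half turn about y gives the same grasp; the last joint's range is limited). The gripper opens to 88 mm and grips with 3 to 60 N. Pads are 20 mm wide; open, the fingers measure 115 mm over their backs; the gripper's body (75 mm by 178 mm) begins 61 mm behind the grasp point.
Start: joints at [1.133, 0.359, 1.51, -0, 1.272, -0.115], TCP at [0.19, 0.569, 0.405] pointing down, gripper open.
Joint ranges: [-2.97, 2.97], [-1.01, 2.36], [0.21, 2.38], [-0.96, 4.11], [0.2, 2.71], [-2.98, 2.98]. Speed limits (rad/s): [2.39, 2.39, 3.14, 3.14, 3.14, 3.14].

## Interface

Orientations are given as a unit quaternion [w, x, y, z].
In Python, from rig import ctrl gives the robot as it stands.
- The arm moves only by the tool play_rows, never from a script. Its arguments are lists of equal length, an entry for each row: "xyz": the shift along the tool's x, y, z in cm, a list of three; "roll": the turn about the tool's y in rad; "hand": the closure, from -1 (fully open) to 1 (shut). In form: {"xyz": [[tx, ty, tz], ...], "roll": [roll, ...], "hand": [hand, ...]}. A call has 1 to 10 rows; each row shifts and turns the commanded pose from where the row before left it, along the tool's axes as they then stand; what a row does not reach is not made up. A row lasts 1/8 s, in which the tool goes at most 62.5 mm and 10.7 degrees, less where a joint would pass 70% of its speed; a pose out of reach is approached as far as the arm can. A call is refused whole if a number of a shift passes 6.25 or a number of a turn 0.188, either way. A call with a gripper value outside its range is refused whole. The fingers move at their own pace and stop on an object; "grip_force" is the grip in N (left out, the last holds). Time passes only in rows, so rows that do not move let the fingers close. It gives the time, the measured TCP pose, the force and the opening at its end, in the units of the state.
- ctrl.sense(): the state, without advancing time (a new reading comes with each control period).
- ctrl.snapshot(name): name is "scene" or "top"; returns a dict with "img" (420x560x3 uint8, red, green, blue), "range_z" (420x560 float32, m along the optical axis (not along the pixel's ray), 0 where there is no reading), "K" (3x3 intrinsics, pixels), "k1" (the pictures are not rectified: a ray, as slopes to the right and down, at radius r is drawn at 1 + k1 r^2 times it, then the intrinsics apply), "rvec" (rotation vector, rad) and "tvec" (3), from world to camera coordinates, as OpenCV has them. Camera axes: x right, y down, z forward; pixel columns grow to the right and rows downward; lengths in m; the calibration is good to about 2 mm. A picture is of the moment at which its call begins.
- ctrl.finish_job(): hands the job in, once; it reports no verdict.
The state is a dict: "time_s": time; "joint_pos": joint angles; "qvel": joint speeds; "joint_efforts": joint torques, N m; "eef_pos": TCP position; "tool_rot": TCP orientation; "wrist_force": force on the tool from outside, world axes, zero at the start; "ft_torque": the same for the moment, N m; "opening": opening from 0.0 (shut) to 1.0 (fully open).
Only numpy, scipy, OpenCV 4.12 (cv2) and the standard library are available. Lean on these libraries where they do the work, as an engineer would, in place of code of your own. Each camera call takes 0.05 s, during which the arm holds its last target.

## Working session

There is one attempt and no reset: what is moved stays moved. The work goes in short steps, Python scripts to look and compute and a tool call to move; the robot and the scene stay as the last step left them, time stands still between calls to the robot, and variables do not carry over. Pictures are saved under pics/ and viewed, and the job is handed in when it is done.

Besides the shell and the picture viewer there is one more tool, called after "Emit:" as name([rows], argument=value, ...), one row to a line, values as JSON. play_rows: Moves the arm, as the interface text tells. Its arguments: {"type":"object","properties":{"xyz":{"type":"array"},"roll":{"type":"array"},"hand":{"type":"array"},"grip_force":{"type":"number"}},"required":["xyz","roll","hand"]}

```bash
ls; mkdir -p pics
python3 - <<'E'
from rig import ctrl
import cv2,pickle
s=ctrl.sense(); print(s)
for n in("scene","top"):
    d=ctrl.snapshot(n); pickle.dump(d,open(n+"0.pkl","wb"))
    cv2.imwrite(f"pics/{n}0.png",d["img"][:,:,::-1]); print(n,d["K"],d["k1"],d["rvec"],d["tvec"])
E
```

```text
pics
{'time_s': 0.0, 'joint_pos': array([ 1.13291831e+00,  3.59501577e-01,  1.51144608e+00, -4.36641342e-05,
        1.27248628e+00, -1.15083600e-01]), 'qvel': array([ 0.00164477,  0.00060615, -0.0005504 ,  0.00122326, -0.00103144,
       -0.000652  ]), 'joint_efforts': array([-6.26897872e-04, -5.15371120e+01, -2.70722884e+01,  6.74677198e-02,
        3.50769027e-02, -1.30003004e-04]), 'eef_pos': array([0.19018047, 0.56867613, 0.40380613]), 'tool_rot': array([-0.69728716,  0.69854775, -0.1137892 ,  0.11346218]), 'wrist_force': array([ 0.76259185, -0.14350581,  0.30429954]), 'ft_torque': array([-0.01040295,  0.00117629, -0.02069381]), 'opening': 1.0018472960418106}
scene [[440.16665376   0.         275.08912372]
 [  0.         440.16665376 199.0109673 ]
 [  0.           0.           1.        ]] 0.020815653121501684 [ 2.05358559  1.74748183 -0.47729916] [-0.17059701 -0.42994375  1.32520421]
top [[399.3498469    0.         280.67150146]
 [  0.         399.3498469  213.18160323]
 [  0.           0.           1.        ]] -0.11893591149208735 [ 2.24827134 -1.95640236  0.20241089] [0.02257358 0.62599539 0.88885551]
```

View pics/scene0.png

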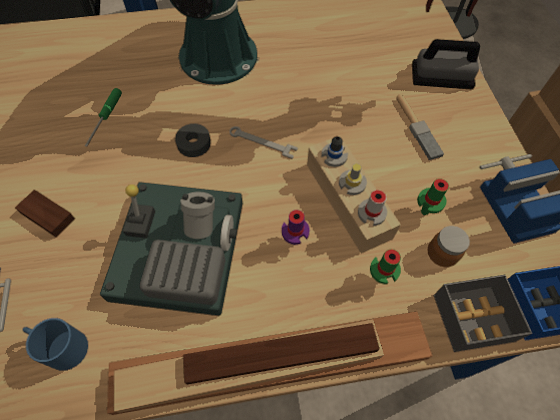

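View pics/top0.png

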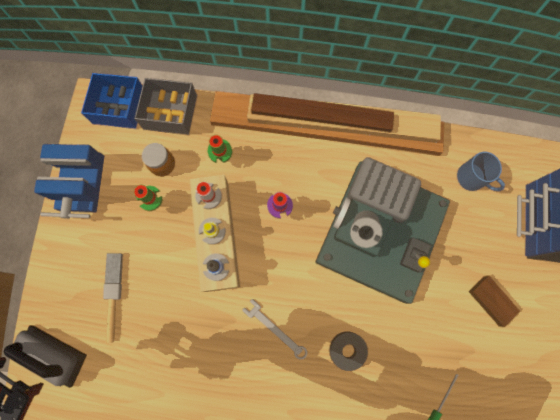

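Candidates for the red holder: in the rack with grey flange, scene (375,205)/top (206,190), which matches the description. The green-flanged look-alikes are at scene (435,195) and (388,265), and the purple one is at (296,225). I'll leave those three alone.

```bash
cat > h.py <<'E'
import numpy as np,cv2,pickle
def load(n): return pickle.load(open(n+".pkl","rb"))
def cam(d):
    R=cv2.Rodrigues(np.array(d["rvec"],float))[0]; return R,np.array(d["tvec"],float)
def und(d,uv):
    uv=np.atleast_2d(np.array(uv,float))
    dist=np.array([d["k1"],0,0,0,0.])
    return cv2.undistortPoints(uv.reshape(-1,1,2),d["K"],dist).reshape(-1,2)
def rays(d,uv):
    R,t=cam(d); s=und(d,uv); v=np.c_[s,np.ones(len(s))]@R; return -R.T@t, v
def onplane(d,uv,z):
    c,v=rays(d,uv); return c+v*((z-c[2])/v[:,2])[:,None]
def depthpts(d,uv):
    uv=np.atleast_2d(uv).astype(int); z=d["range_z"][uv[:,1],uv[:,0]]
    c,v=rays(d,uv); return c+v*z[:,None], z
def cloud(d):
    h,w=d["range_z"].shape; g=np.stack(np.meshgrid(np.arange(w),np.arange(h)),-1).reshape(-1,2)
    p,z=depthpts(d,g); p=p.reshape(h,w,3).copy(); p[d["range_z"]<=0]=np.nan; return p
def proj(d,p):
    return cv2.projectPoints(np.atleast_2d(np.array(p,float)),np.array(d["rvec"],float),np.array(d["tvec"],float),d["K"],np.array([d["k1"],0,0,0,0.]))[0].reshape(-1,2)
def crop(d,x0,y0,x1,y1,k,name):
    cv2.imwrite("pics/"+name,cv2.resize(d["img"][y0:y1,x0:x1,::-1],None,fx=k,fy=k,interpolation=cv2.INTER_CUBIC))
def tri(l):
    A=np.zeros((3,3));b=np.zeros(3)
    for d,uv in l:
        c,v=rays(d,uv); v=v[0]/np.linalg.norm(v[0]); P=np.eye(3)-np.outer(v,v); A+=P;b+=P@c
    x=np.linalg.solve(A,b); return x
E
python3 - <<'E'
from h import *
S=load("scene0");T=load("top0")
a=cv2.resize(S["img"][130:260,300:430,::-1],None,fx=4,fy=4,interpolation=2)
crop(S,300,130,460,290,4,"a.png");crop(T,180,165,260,300,4,"b.png");crop(S,100,170,260,320,4,"c.png");crop(T,310,150,450,300,4,"d.png")
pc,pt=cloud(S),cloud(T)
for n,d,p,l in(("S",S,pc,[(375,197),(353,173),(336,145),(438,185),(389,258),(297,217),(197,200),(132,190)]),("T",T,pt,[(204,188),(209,230),(213,266),(141,191),(216,142),(280,200),(367,233),(424,262)])):
    for u in l: print(n,u,p[u[1],u[0]].round(3))
E
```

```text
S (375, 197) [0.633 0.278 0.147]
S (353, 173) [0.556 0.254 0.127]
S (336, 145) [0.48  0.234 0.132]
S (438, 185) [0.613 0.427 0.124]
S (389, 258) [0.759 0.275 0.123]
S (297, 217) [0.64  0.115 0.121]
S (197, 200) [ 0.575 -0.084  0.135]
S (132, 190) [ 0.546 -0.21   0.16 ]
T (204, 188) [0.632 0.282 0.15 ]
T (209, 230) [0.542 0.256 0.142]
T (213, 266) [0.466 0.233 0.146]
T (141, 191) [0.612 0.432 0.123]
T (216, 142) [0.753 0.281 0.121]
T (280, 200) [0.635 0.113 0.123]
T (367, 233) [ 0.588 -0.091  0.115]
T (424, 262) [ 0.534 -0.211  0.159]
```

View pics/a.png

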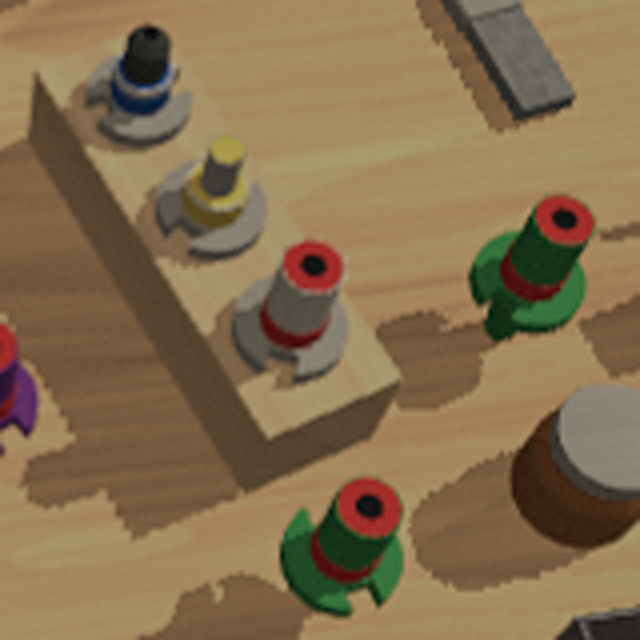

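View pics/b.png

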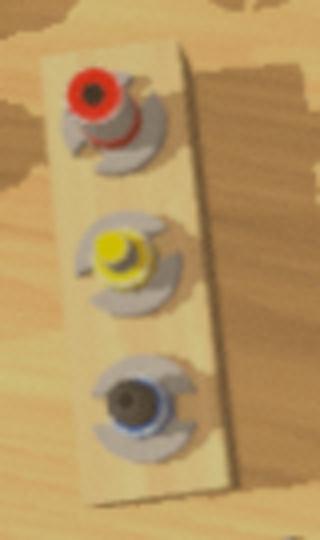

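View pics/c.png

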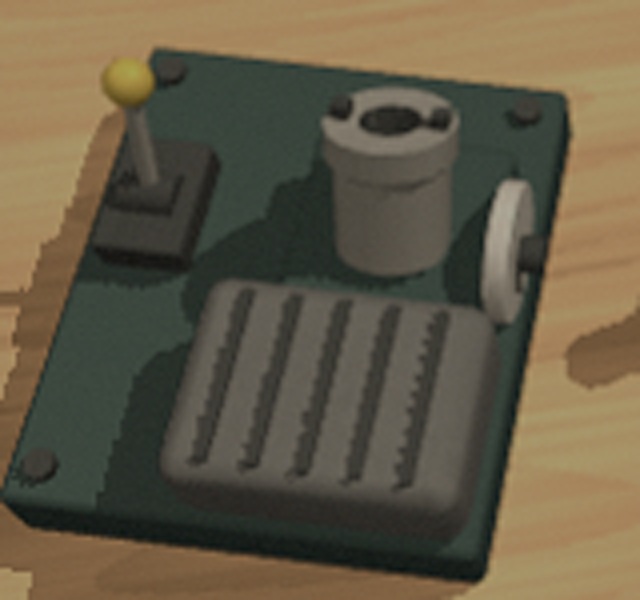

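View pics/d.png

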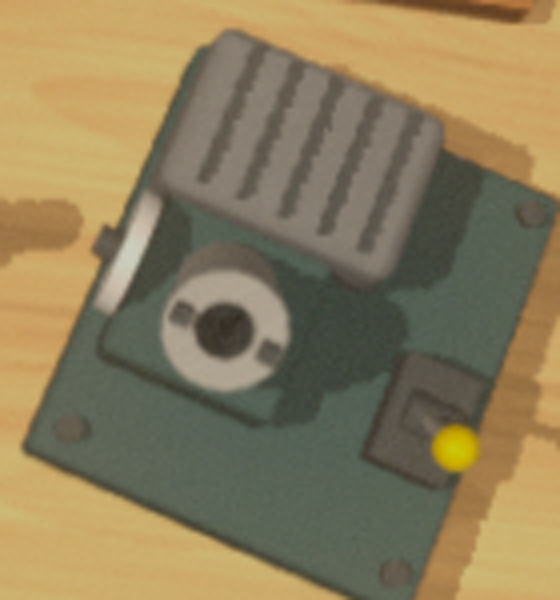

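Run:
```python
from h import *
S=load("scene0");T=load("top0")
def red(d,box):
    x0,y0,x1,y1=box; im=d["img"].astype(int); m=np.zeros(im.shape[:2],np.uint8)
    r,g,b=im[...,0],im[...,1],im[...,2]
    mm=(r>130)&(r>2.2*g)&(r>2.2*b); m[y0:y1,x0:x1]=mm[y0:y1,x0:x1]
    return m
for n,d,box in(("S",S,(365,185,392,205)),("T",T,(194,178,215,200))):
    m=red(d,box); cs,_=cv2.findContours(m,cv2.RETR_EXTERNAL,cv2.CHAIN_APPROX_NONE); c=max(cs,key=len)
    e=cv2.fitEllipse(c); mo=cv2.moments(cv2.convexHull(c)); ce=(mo["m10"]/mo["m00"],mo["m01"]/mo["m00"])
    print(n,e,ce,onplane(d,[e[0],ce],0.147).round(4))
# spindle pixel views
crop(S,175,185,220,215,16,"sp_s.png");crop(T,345,210,390,250,14,"sp_t.png")
# yellow
for n,d in(("S",S),("T",T)):
    h=cv2.cvtColor(d["img"],cv2.COLOR_RGB2HSV); m=cv2.inRange(h,(22,140,90),(34,255,255))
    k,l,st,c=cv2.connectedComponentsWithStats(m)
    for i in range(1,k):
        if st[i,4]>25: print(n,st[i],c[i])
# polar flange unwrap
for n,d in(("S",S),("T",T)):
    c=np.array([0.633,0.279,0.087]); rows=[]
    for r in np.arange(.010,.040,.0005):
        a=np.radians(np.arange(0,360,1)); p=np.c_[c[0]+r*np.cos(a),c[1]+r*np.sin(a),np.full(360,.087)]
        rows.append(proj(d,p))
    mp=np.array(rows,np.float32); u=cv2.remap(d["img"],mp[...,0],mp[...,1],cv2.INTER_CUBIC)
    cv2.imwrite(f"pics/pol{n}.png",cv2.resize(u[:,:,::-1],(720,300)))
```

```text
S ((377.7337951660156, 195.91444396972656), (10.689713478088379, 13.596674919128418), 103.75233459472656) (377.6156028368794, 195.82269503546098) [[0.632  0.284  0.147 ]
 [0.6318 0.2838 0.147 ]]
T ((202.9761505126953, 188.05801391601562), (11.591983795166016, 11.956623077392578), 78.50627136230469) (202.93665158371041, 188.06787330316743) [[0.6324 0.2849 0.147 ]
 [0.6323 0.285  0.147 ]]
S [353 164   7   6  33] [356.24242424 166.84848485]
S [348 172  13   9  27] [352.7037037  177.33333333]
S [126 185  13  11 104] [131.61538462 189.91346154]
T [204 223  15  12 108] [209.44444444 228.21296296]
T [418 256  12  12 117] [423.41025641 261.52136752]
```

View pics/sp_s.png

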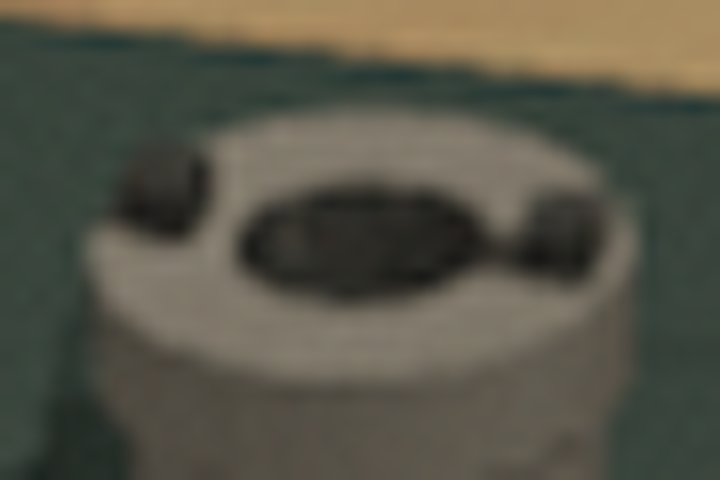

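View pics/sp_t.png

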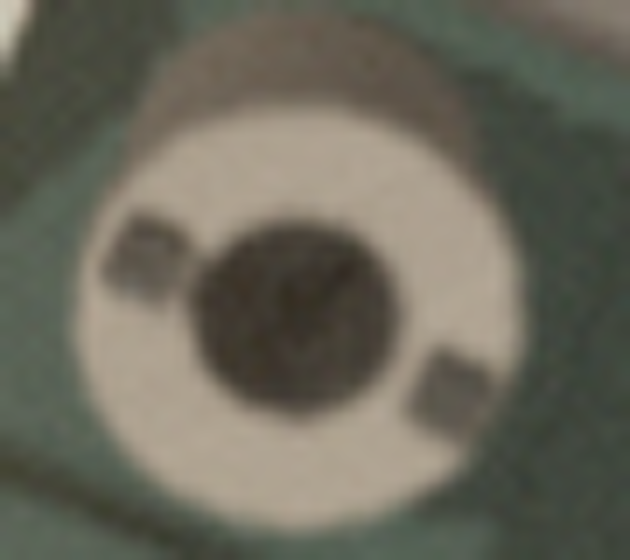

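View pics/polS.png

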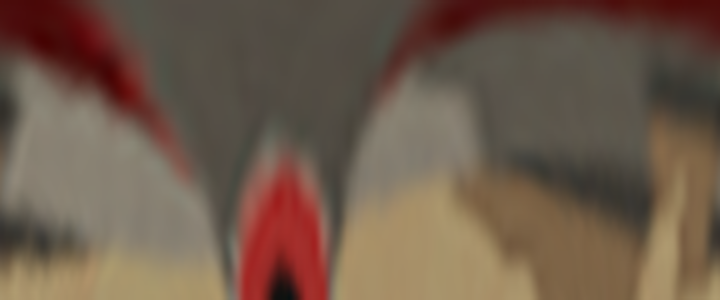

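View pics/polT.png

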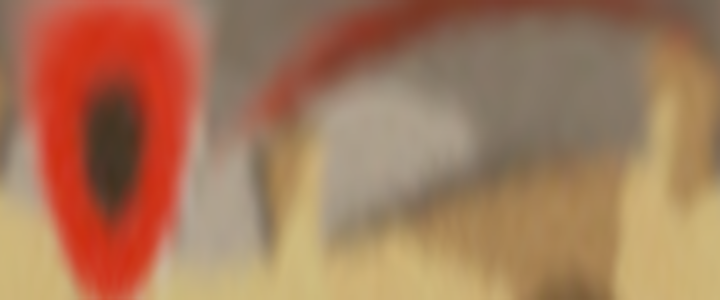

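Run:
```python
from h import *
S=load("scene0");T=load("top0")
for n,d,c in(("S",S,(.6319,.2839)),("T",T,(.6323,.285))):
    rows=[]
    for r in np.arange(.016,.036,.0005):
        a=np.radians(np.arange(0,360,1)); rows.append(proj(d,np.c_[c[0]+r*np.cos(a),c[1]+r*np.sin(a),np.full(360,.087)]))
    mp=np.array(rows,np.float32); u=cv2.remap(d["img"],mp[...,0],mp[...,1],cv2.INTER_CUBIC)
    cv2.imwrite(f"pics/pol2{n}.png",cv2.resize(u[:,:,::-1],(720,240)))
    sat=cv2.cvtColor(u,cv2.COLOR_RGB2HSV)[...,1].astype(float)
    print(n,[ (a,int(sat[18:28,a:a+4].mean())) for a in range(0,360,4)])
# spindle blobs
for n,d,b in(("S",S,(175,185,220,215)),("T",T,(345,210,390,250))):
    g=cv2.cvtColor(d["img"],cv2.COLOR_RGB2GRAY)[b[1]:b[3],b[0]:b[2]]
    g=cv2.resize(g,None,fx=4,fy=4,interpolation=2)
    for th in (75,85,95,105):
        k,l,st,c=cv2.connectedComponentsWithStats((g<th).astype(np.uint8))
        print(n,th,[(st[i].tolist(),((c[i]-1.5)/4+b[:2]).round(2).tolist()) for i in range(1,k) if 80<st[i,4]<5000])
```

```text
S [(0, 41), (4, 42), (8, 41), (12, 40), (16, 40), (20, 42), (24, 42), (28, 40), (32, 39), (36, 40), (40, 39), (44, 39), (48, 40), (52, 40), (56, 40), (60, 40), (64, 40), (68, 40), (72, 39), (76, 40), (80, 40), (84, 38), (88, 39), (92, 39), (96, 40), (100, 42), (104, 42), (108, 43), (112, 40), (116, 39), (120, 82), (124, 126), (128, 148), (132, 169), (136, 183), (140, 190), (144, 196), (148, 190), (152, 191), (156, 179), (160, 159), (164, 130), (168, 80), (172, 44), (176, 38), (180, 47), (184, 46), (188, 46), (192, 45), (196, 46), (200, 44), (204, 43), (208, 44), (212, 43), (216, 42), (220, 43), (224, 44), (228, 44), (232, 42), (236, 41), (240, 44), (244, 45), (248, 44), (252, 43), (256, 40), (260, 40), (264, 43), (268, 42), (272, 44), (276, 45), (280, 43), (284, 44), (288, 45), (292, 44), (296, 42), (300, 43), (304, 44), (308, 40), (312, 47), (316, 81), (320, 107), (324, 105), (328, 104), (332, 105), (336, 108), (340, 110), (344, 102), (348, 71), (352, 39), (356, 40)]
T [(0, 67), (4, 100), (8, 144), (12, 184), (16, 210), (20, 219), (24, 221), (28, 216), (32, 208), (36, 195), (40, 180
[... 884 characters left out ...]
 [([59, 46, 92, 30, 1947], [200.13, 199.7])]
S 85 []
S 95 []
S 105 []
T 75 [([0, 0, 48, 59, 1397], [349.62, 215.16]), ([123, 20, 57, 140, 4653], [384.56, 233.56]), ([57, 66, 53, 49, 2079], [365.48, 232.09]), ([0, 129, 71, 31, 586], [352.74, 246.11])]
T 85 [([0, 0, 52, 63, 1872], [349.88, 215.51]), ([55, 65, 57, 52, 2272], [365.52, 232.13]), ([0, 124, 78, 36, 982], [352.59, 245.83])]
T 95 [([0, 0, 68, 76, 2398], [350.19, 216.46]), ([33, 63, 20, 19, 245], [355.18, 227.54]), ([54, 64, 59, 54, 2425], [365.53, 232.14]), ([0, 72, 14, 31, 226], [345.93, 231.41]), ([0, 96, 104, 64, 1833], [352.57, 244.72])]
T 105 [([31, 62, 23, 22, 358], [355.18, 227.82]), ([53, 63, 61, 56, 2568], [365.52, 232.14])]
```

View pics/pol2S.png

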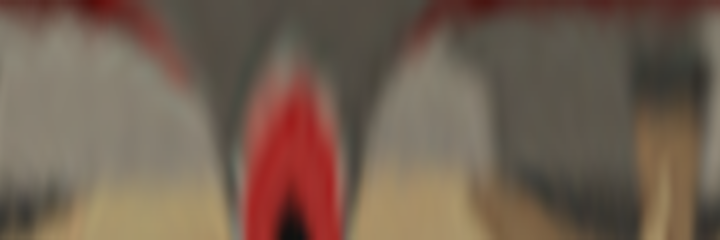

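View pics/pol2T.png

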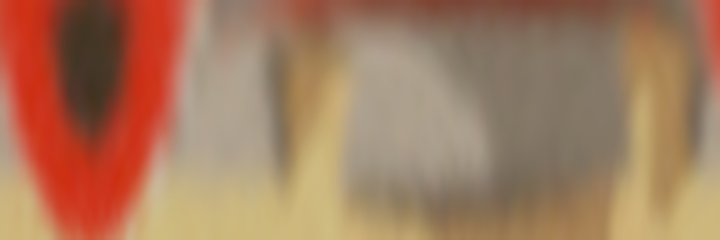

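Run:
```python
from h import *
S=load("scene0");T=load("top0")
print("hole T",onplane(T,[(365.52,232.13)],.15).round(4),"S",onplane(S,[(197.4,199.6)],.15).round(4))
cT=tri([(T,(365.52,232.13)),(S,(197.4,199.6))]);print("tri",cT.round(4))
d1=tri([(T,(355.2,227.8)),(S,(185.0,196.1))]);d2=tri([(T,(376.8,237.6)),(S,(209.7,198.6))]);print("dogs tri",d1.round(4),d2.round(4))
a=onplane(T,[(355.2,227.8),(376.8,237.6)],.157);b=onplane(S,[(185.,196.1),(209.7,198.6)],.157)
for x in(a,b): print(x.round(4),x.mean(0).round(4),np.degrees(np.arctan2(*(x[0]-x[1])[[1,0]])),np.linalg.norm(x[0]-x[1]))
# face plane from depth
for n,d,bx in(("T",T,(350,217,385,250)),("S",S,(180,190,216,210))):
    p=cloud(d)[bx[1]:bx[3],bx[0]:bx[2]].reshape(-1,3); 
    c=np.array([.58,-.091,.15])
    im=d["img"][bx[1]:bx[3],bx[0]:bx[2]].reshape(-1,3).astype(int)
    ok=(np.linalg.norm(p-c,axis=1)<.04)&(im.sum(1)>(380 if n=="T" else 260)); q=p[ok]
    for it in range(8):
        m=q.mean(0); nv=np.linalg.svd(q-m)[2][2]; nv*=np.sign(nv[2]); r=(q-m)@nv; q=q[abs(r)<max(.003,2*r.std()*.7)]
    print(n,len(q),m.round(4),nv.round(3),"tilt",np.degrees(np.arccos(nv[2])),"az",np.degrees(np.arctan2(nv[1],nv[0])),r.std())
k=tri([(S,(131.6,189.9)),(T,(423.4,261.5))]);print("knob",k.round(4), onplane(T,[(423.4,261.5)],.142),onplane(S,[(131.6,189.9)],.142))
# baseplate edge directions in top: corners
```

```text
hole T [[ 0.5832 -0.0808  0.15  ]] S [[ 0.5833 -0.0818  0.15  ]]
tri [ 0.5832 -0.0814  0.1496]
dogs tri [ 0.5859 -0.0791  0.1688] [ 0.5781 -0.0812  0.1507]
[[ 0.5882 -0.0564  0.157 ]
 [ 0.5734 -0.1048  0.157 ]] [ 0.5808 -0.0806  0.157 ] 72.99436750272739 0.05062856544811533
[[ 0.5753 -0.1053  0.157 ]
 [ 0.5892 -0.0564  0.157 ]] [ 0.5823 -0.0808  0.157 ] -105.87031059722685 0.05080611573449573
T 409 [ 0.5827 -0.0823  0.1506] [-0.48   0.141  0.866] tilt 30.026012885351037 az 163.63988215082446 0.0013357975254506334
S 247 [ 0.5861 -0.0855  0.1514] [-0.482  0.145  0.864] tilt 30.229889231712455 az 163.30964873979238 0.0008550414867431771
knob [ 0.5368 -0.214   0.1474] [[ 0.53752542 -0.21531297  0.142     ]] [[ 0.53304634 -0.21598847  0.142     ]]
```

Measured poses:
- **Red holder:** axis at (0.632, 0.284), slots at azimuth about 152°/332°.
- **Spindle:** face centre at (0.583, -0.081, 0.150), y azimuth about 73.5°, leaning towards azimuth 163.5°.
- **Knob:** (0.536, -0.2145, 0.145).

The tool can only point down, so I'll grip with the jaws along the slots. The holder can then pivot 30° between the pads against the socket.

Emit:
play_rows([
  [4.24,0,-1.08],
  [4.24,0,-1.08],
  [4.24,0,-1.08],
  [4.24,0,-1.08],
  [4.24,0,-1.08],
  [4.24,0,-1.08],
  [4.24,0,-1.08],
  [4.24,0,-1.08],
  [4.24,0,-1.08],
  [4.24,0,-1.08],
], roll=[0,0,0,0,0,0,0,0,0,0], hand=[-1,-1,-1,-1,-1,-1,-1,-1,-1,-1])

```text
time_s: 1.35
eef_pos: [0.5592, 0.3311, 0.4042]
tool_rot: [-0.698, 0.698, -0.114, 0.113]
wrist_force: [0.6, -0.3, 0.7]
opening: 1.0
```

Emit:
play_rows([
  [4.24,0,-1.08],
  [4.24,0,-1.08],
  [0,0,0],
  [0,0,0],
  [0,0,0],
  [0,0,0],
  [0,0,0],
  [0,0,0],
  [0,0,0],
  [0,0,0],
], roll=[0.17,0.17,0.17,0.17,0.17,0.17,0.17,0.17,0.17,0.17], hand=[-1,-1,-1,-1,-1,-1,-1,-1,-1,-1])

```text
time_s: 2.6
eef_pos: [0.627, 0.2787, 0.404]
tool_rot: [0.373, -0.374, 0.6, -0.6]
wrist_force: [0.1, 0.9, -0.4]
opening: 0.999
```

```bash
cat >> h.py <<'E'
def st(target=None,jaw=None):
    from rig import ctrl
    from scipy.spatial.transform import Rotation as Ro
    s=ctrl.sense(); q=s["tool_rot"]; R=Ro.from_quat([q[1],q[2],q[3],q[0]]).as_matrix()
    p=s["eef_pos"]; print("t",round(s["time_s"],2),"tcp",p.round(4),"grasp",(p+.163*R[:,1]).round(4),"jaw_az",np.degrees(np.arctan2(R[1,2],R[0,2])).round(2),"ydir",R[:,1].round(3),"F",s["wrist_force"].round(1),"T",s["ft_torque"].round(2),"open",round(s["opening"],3),"j",s["joint_pos"].round(2))
    if jaw is not None: print("roll needed rad",(-(np.radians(jaw)-np.arctan2(R[1,2],R[0,2]))))
    if target is not None:
        g=p+.163*R[:,1]; print("tool shift cm (grasp->target)",(R.T@(np.array(target)-g)*100).round(2))
    return s,R
E
python3 -c "
from h import *
st((.632,.284,.117),-28)"
```

```text
t 2.6 tcp [0.627  0.2787 0.404 ] grasp [0.6268 0.2787 0.241 ] jaw_az -26.22 ydir [-0.001 -0.    -1.   ] F [ 0.1  0.9 -0.4] T [-0.08  0.03 -0.  ] open 0.999 j [ 0.32  0.48  1.31 -0.    1.35  0.78]
roll needed rad 0.031081492467958882
tool shift cm (grasp->target) [-0.72 12.4   0.24]
```

Emit:
play_rows([
  [-0.72,2,0.24],
  [0,3,0],
  [0,2.5,0],
  [0,0,0],
  [0,0,0],
], roll=[0,0.031,0,0,0], hand=[-1,-1,-1,-1,-1])

```text
time_s: 3.22
eef_pos: [0.6328, 0.2845, 0.3296]
tool_rot: [0.366, -0.366, 0.605, -0.605]
wrist_force: [1.3, 0.3, 0.0]
opening: 1.001
```

Run:
```python
from h import *
from rig import ctrl
st((.632,.284,.118),-28)
for n in("scene","top"):
    d=ctrl.snapshot(n); pickle.dump(d,open(n+"1.pkl","wb"))
S=load("scene1");T=load("top1")
crop(S,300,90,460,230,4,"s1.png");crop(T,130,120,290,260,4,"t1.png")
```

```text
t 3.23 tcp [0.6328 0.2845 0.3296] grasp [0.6328 0.2845 0.1666] jaw_az -27.58 ydir [-0. -0. -1.] F [1.3 0.3 0. ] T [-0.06  0.11  0.01] open 1.001 j [ 0.32  0.56  1.37 -0.    1.21  0.8 ]
roll needed rad 0.007363612277999532
tool shift cm (grasp->target) [ 0.07  4.86 -0.05]
```

View pics/s1.png

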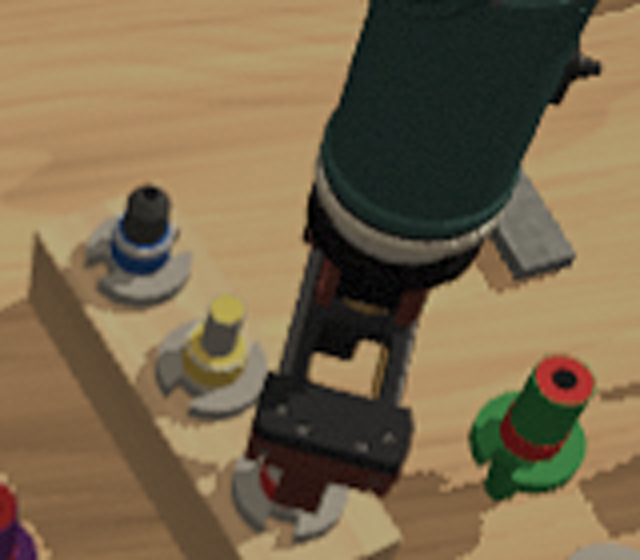

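View pics/t1.png

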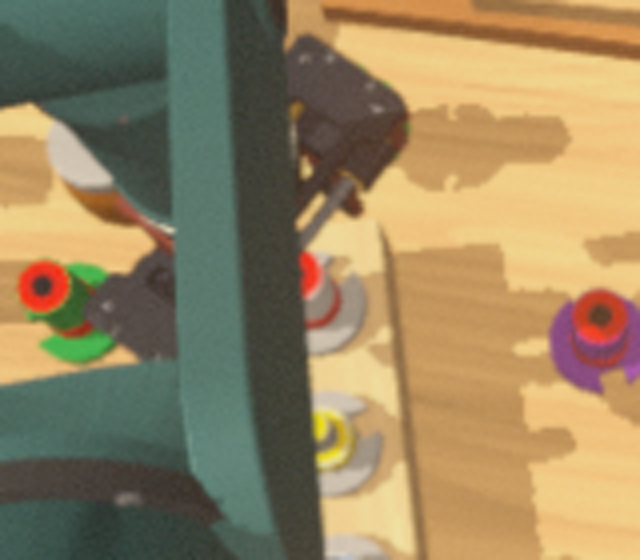

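The jaws straddle the red holder and line up with its slot at scene crop (285,520). The other holders are clear.

Emit:
play_rows([
  [0.07,2,-0.05],
  [0,2,0],
  [0,0.85,0],
  [0,0,0],
  [0,0,0],
  [0,0,0],
  [0,0,0],
  [0,0,0],
], roll=[0.007,0,0,0,0,0,0,0], hand=[-1,-1,-1,1,1,1,1,1], grip_force=25)

```text
time_s: 4.32
eef_pos: [0.6318, 0.2838, 0.2814]
tool_rot: [-0.364, 0.364, -0.606, 0.606]
wrist_force: [-0.2, -0.3, -0.2]
opening: 0.469
```

Emit:
play_rows([
  [0,0,0],
  [0,0,0],
  [0,-0.5,0],
  [0,-1,0],
  [0,-1.5,0],
  [0,0,0],
], roll=[0,0,0,0,0,0], hand=[1,1,1,1,1,1])

```text
time_s: 5.08
eef_pos: [0.6325, 0.2842, 0.3133]
tool_rot: [-0.365, 0.363, -0.606, 0.607]
wrist_force: [0.6, 0.3, -5.2]
opening: 0.384
```

```bash
python3 -c "
from h import *
st((.632,.284,.25))"
```

```text
t 5.08 tcp [0.6325 0.2842 0.3133] grasp [0.633  0.2844 0.1503] jaw_az -28.07 ydir [ 0.003  0.001 -1.   ] F [ 0.6  0.3 -5.2] T [-0.03  0.08  0.01] open 0.384 j [0.32 0.57 1.39 0.   1.18 0.81]
tool shift cm (grasp->target) [ 0.05 -9.97 -0.05]
```

Emit:
play_rows([
  [0,-3,0],
  [0,-4,0],
  [0,-4,0],
  [0,-3,0],
  [0,0,0],
], roll=[0,0,0,0,0], hand=[1,1,1,1,1])

```text
time_s: 5.7
eef_pos: [0.6323, 0.2841, 0.4541]
tool_rot: [-0.366, 0.362, -0.606, 0.607]
wrist_force: [-0.2, 1.0, -6.1]
opening: 0.384
```

Emit:
play_rows([
  [3.46,0,1.28],
  [3.46,0,1.28],
  [3.46,0,1.28],
  [3.46,0,1.28],
  [3.46,0,1.28],
  [3.46,0,1.28],
  [3.46,0,1.28],
  [3.46,0,1.28],
  [3.46,0,1.28],
  [3.46,0,1.28],
], roll=[0,0,0,0,0,0,0,0,0,0], hand=[1,1,1,1,1,1,1,1,1,1])

```text
time_s: 6.95
eef_pos: [0.5809, -0.0827, 0.4489]
tool_rot: [0.363, -0.365, 0.607, -0.606]
wrist_force: [0.5, -0.8, -5.3]
opening: 0.384
```

Emit:
play_rows([
  [0,0,0],
  [0,0,0],
  [0,0,0],
  [0,0,0],
  [0,0,0],
  [0,0,0],
  [0,0,0],
  [0,0,0],
  [0,0,0],
  [0,0,0],
], roll=[0.15,0.15,0.15,0.15,0.15,0.15,0.15,0.15,0.15,0.019], hand=[1,1,1,1,1,1,1,1,1,1])

```text
time_s: 8.2
eef_pos: [0.5812, -0.0815, 0.4492]
tool_rot: [-0.103, 0.1, 0.7, -0.7]
wrist_force: [0.2, 0.4, -5.6]
opening: 0.383
```

Run:
```python
from h import *
from rig import ctrl
st((.5832,-.0812,.150+.079),-106.5)
for n in("scene","top"):
    d=ctrl.snapshot(n); pickle.dump(d,open(n+"2.pkl","wb"))
S=load("scene2");T=load("top2")
crop(S,130,80,290,220,4,"s2.png");crop(T,300,150,460,290,4,"t2.png")
```

```text
t 8.2 tcp [ 0.5812 -0.0815  0.4492] grasp [ 0.5808 -0.0814  0.2863] jaw_az -106.49 ydir [-0.003  0.001 -1.   ] F [ 0.2  0.4 -5.6] T [ 0.03  0.16 -0.03] open 0.383 j [-0.26  0.3   1.48 -0.    1.36  1.6 ]
roll needed rad 0.00010988548018797673
tool shift cm (grasp->target) [-0.25  5.72 -0.09]
```

View pics/s2.png

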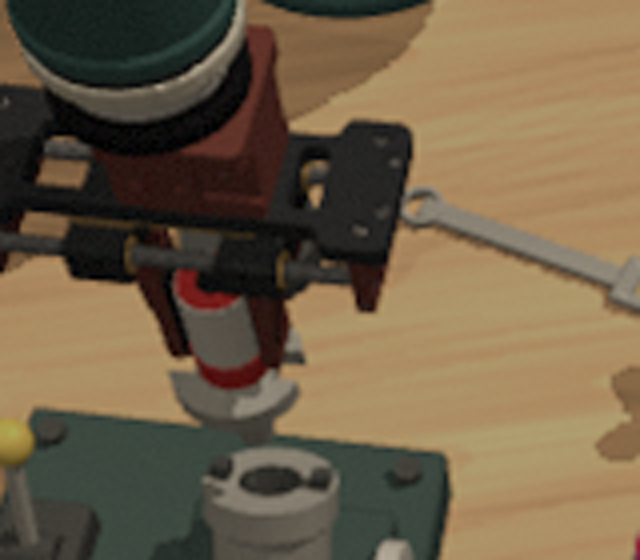

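View pics/t2.png

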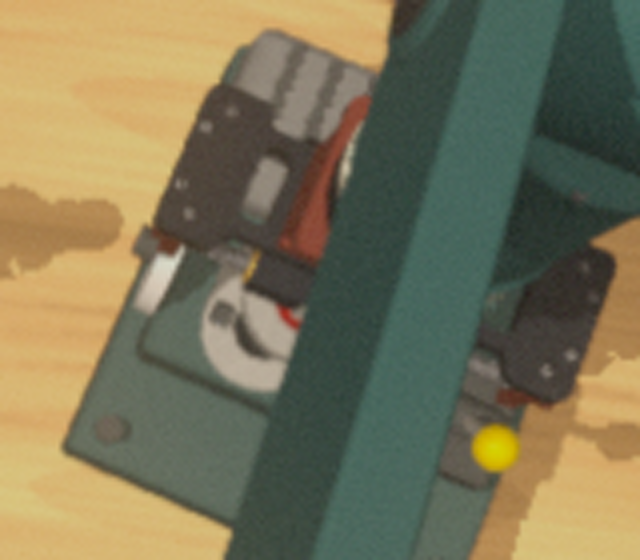

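Run:
```python
from h import *
S=load("scene2");T=load("top2")
crop(S,165,140,215,195,12,"s2z.png")
c=(.5808,-.0814); zf=.2863-.0314
rows=[]
for r in np.arange(.016,.036,.0005):
    a=np.radians(np.arange(0,360,1)); rows.append(proj(S,np.c_[c[0]+r*np.cos(a),c[1]+r*np.sin(a),np.full(360,zf)]))
mp=np.array(rows,np.float32); u=cv2.remap(S["img"],mp[...,0],mp[...,1],cv2.INTER_CUBIC)
cv2.imwrite("pics/pol3S.png",cv2.resize(u[:,:,::-1],(720,240)))
```

```text
(no output)
```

View pics/s2z.png

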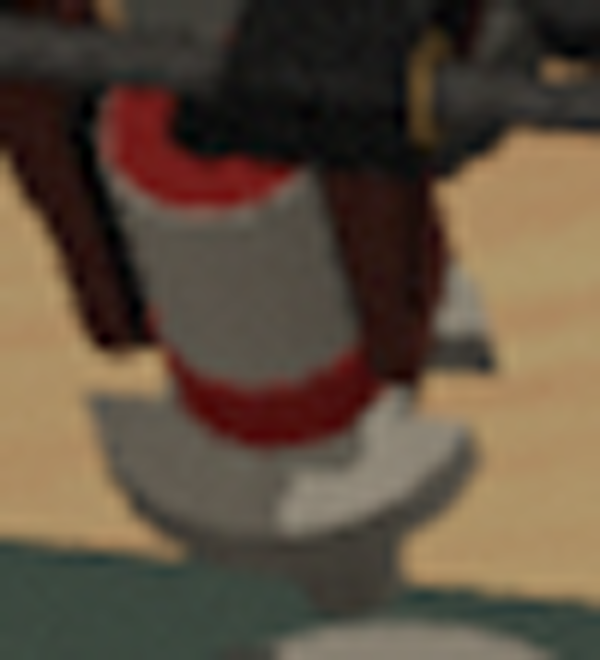

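View pics/pol3S.png

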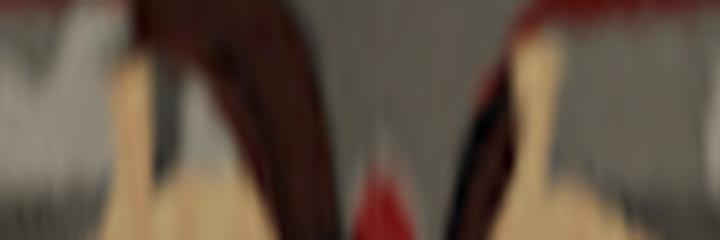

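Slot centres measure about 74.5° against 73.5° for the dogs, which is within tolerance. I'll lower the tip into the socket mouth.

Emit:
play_rows([
  [-0.2,1.5,-0.09],
  [0,1.5,0],
  [0,1.0,0],
  [0,0.8,0],
  [0,0.5,0],
  [0,0,0],
], roll=[0.01,0,0,0,0,0], hand=[1,1,1,1,1,1])

```text
time_s: 9.05
eef_pos: [0.584, -0.0814, 0.3979]
tool_rot: [0.105, -0.105, -0.699, 0.699]
wrist_force: [0.3, -1.4, -4.9]
opening: 0.39
```

```bash
cat >> h.py <<'E'
C=np.array([.5832,-.0812,.150]); AZ=np.radians(163.5)
U=np.array([np.cos(AZ),np.sin(AZ),0]); A=.5*U+np.array([0,0,.866]); Y=np.array([np.cos(AZ-np.pi/2),np.sin(AZ-np.pi/2),0])
E_=.866*U-np.array([0,0,.5])
def rel():
    s,R=st(); g=s["eef_pos"]+.163*R[:,1]-C
    print("G rel mm: u,w",(g@U*1000).round(1),(g[2]*1000).round(1)," y",(g@Y*1000).round(1)," along a",(g@A*1000).round(1)," perp e",(g@E_*1000).round(1), "F along a",(s["wrist_force"]@A).round(1),"e",(s["wrist_force"]@E_).round(1),"y",(s["wrist_force"]@Y).round(1))
def pics(k):
    from rig import ctrl
    for n in("scene","top"):
        d=ctrl.snapshot(n); pickle.dump(d,open(n+str(k)+".pkl","wb"))
    S=load("scene%s"%k);T=load("top%s"%k)
    crop(S,140,110,260,220,5,"s%s.png"%k);crop(T,310,170,430,290,5,"t%s.png"%k)
E
python3 -c "
from h import *
rel();pics(3)"
```

```text
t 9.05 tcp [ 0.584  -0.0814  0.3979] grasp [ 0.5839 -0.0814  0.2349] jaw_az -107.08 ydir [-0.  0. -1.] F [ 0.3 -1.4 -4.9] T [ 0.01  0.15 -0.  ] open 0.39 j [-0.26  0.35  1.54 -0.    1.25  1.61]
G rel mm: u,w -0.7 84.9  y 0.0  along a 73.2  perp e -43.1 F along a -4.6 e 1.9 y -1.2
```

View pics/s3.png

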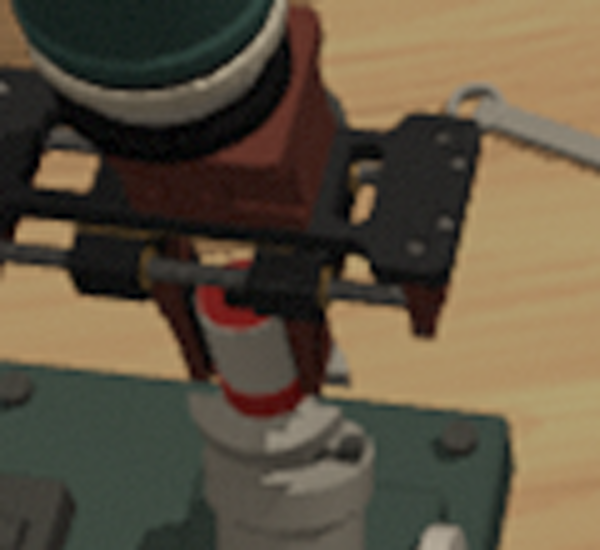

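View pics/t3.png

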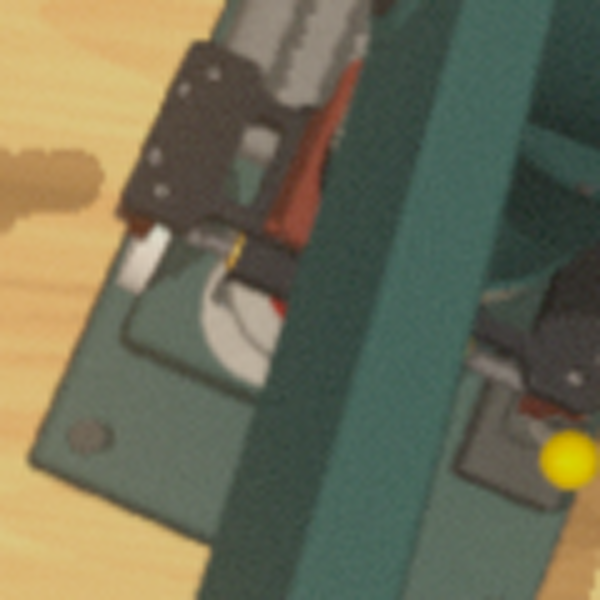

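Emit:
play_rows([
  [0,0.4,0],
  [0.5,0.02,0],
  [0.5,0.06,0],
  [0.55,0.12,0],
  [0.55,0.18,0],
  [0,0,0],
], roll=[0,0,0,0,0,0], hand=[1,1,1,1,1,1])

```text
time_s: 9.9
eef_pos: [0.5659, -0.0759, 0.3936]
tool_rot: [0.102, -0.109, -0.699, 0.7]
wrist_force: [4.6, -2.3, 5.8]
opening: 0.379
```

```bash
python3 -c "
from h import *
rel();pics(4)"
```

```text
t 9.9 tcp [ 0.5659 -0.0759  0.3936] grasp [ 0.5675 -0.0764  0.2307] jaw_az -107.08 ydir [ 0.01  -0.003 -1.   ] F [ 4.6 -2.3  5.8] T [-0.41 -1.   -0.03] open 0.379 j [-0.25  0.32  1.59 -0.    1.21  1.62]
G rel mm: u,w 16.4 80.7  y 0.1  along a 78.1  perp e -26.1 F along a 2.5 e -7.3 y -0.9
```

View pics/s4.png

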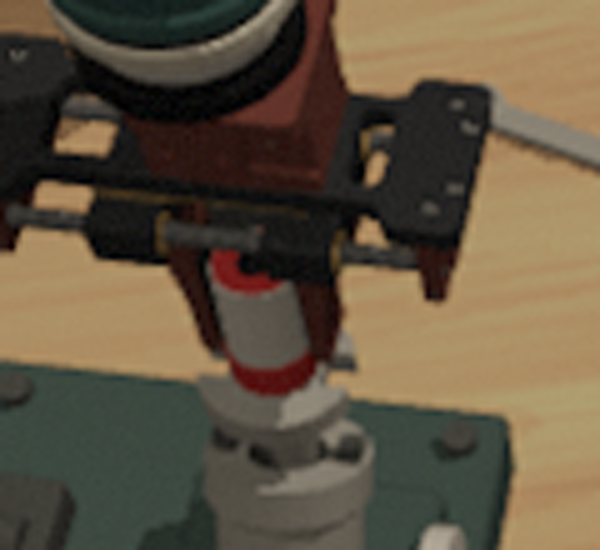

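Emit:
play_rows([
  [0,0,0],
  [0.3,0,0],
  [0.3,0.1,0],
  [0,0,0],
], roll=[0,0,0,0], hand=[1,1,1,1], grip_force=14)

```text
time_s: 10.5
eef_pos: [0.5574, -0.0732, 0.3887]
tool_rot: [-0.106, 0.104, 0.699, -0.699]
wrist_force: [1.9, -0.6, -0.3]
opening: 0.386
```

```bash
python3 -c "
from h import *
rel();pics(5)
S=load('scene5');crop(S,170,140,225,210,10,'s5z.png')
S=load('scene4');crop(S,170,140,225,210,10,'s4z.png')"
```

```text
t 10.5 tcp [ 0.5574 -0.0732  0.3887] grasp [ 0.5571 -0.0731  0.2257] jaw_az -107.08 ydir [-0.002  0.001 -1.   ] F [ 1.9 -0.6 -0.3] T [-0.19 -0.3   0.03] open 0.386 j [-0.25  0.32  1.61  0.    1.21  1.62]
G rel mm: u,w 27.3 75.7  y 0.4  along a 79.2  perp e -14.2 F along a -1.3 e -1.5 y -0.1
```

View pics/s5z.png

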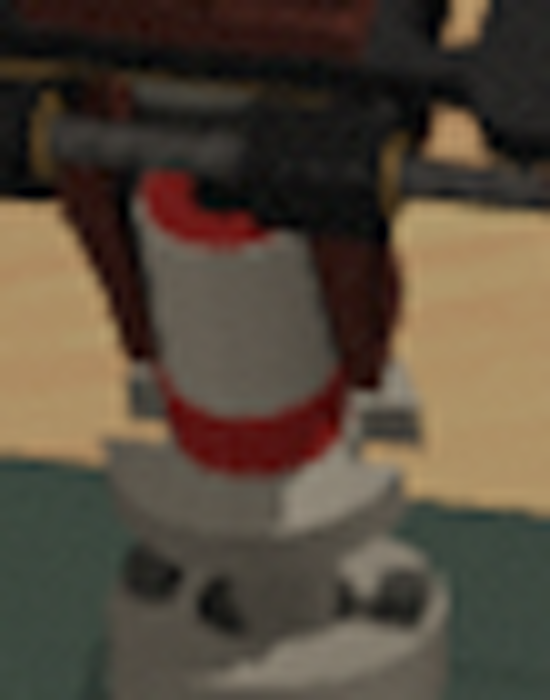

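View pics/s4z.png

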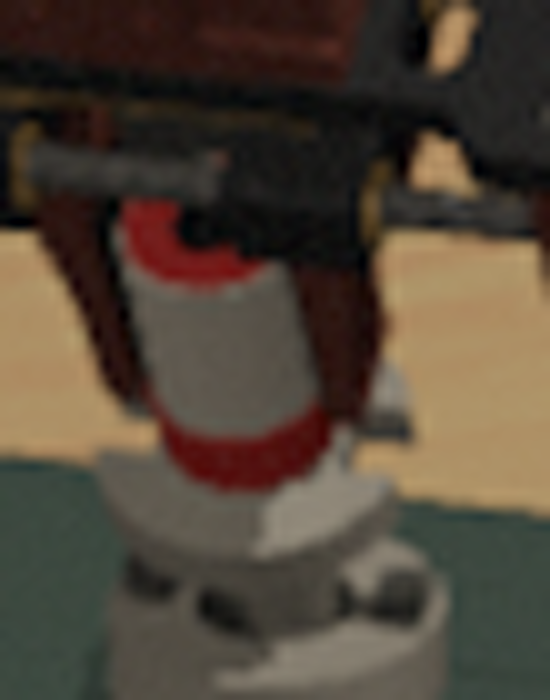

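The holder is now pivoting towards the spindle axis: the flange ellipse is flattening and the contact force is small. I'll keep swinging.

Emit:
play_rows([
  [0.4,0.2,-0.04],
  [0.4,0.25,0],
  [0.4,0.3,0],
  [0,0,0],
], roll=[0,0,0,0], hand=[1,1,1,1])

```text
time_s: 11.1
eef_pos: [0.546, -0.0692, 0.381]
tool_rot: [-0.106, 0.104, 0.699, -0.699]
wrist_force: [1.3, 0.3, -4.0]
opening: 0.381
```

```bash
python3 -c "
from h import *
rel();pics(6)
S=load('scene6');crop(S,170,140,225,210,10,'s6z.png')"
```

```text
t 11.1 tcp [ 0.546  -0.0692  0.381 ] grasp [ 0.5456 -0.0691  0.218 ] jaw_az -107.08 ydir [-0.002  0.001 -1.   ] F [ 1.3  0.3 -4. ] T [-0.1  -0.07 -0.02] open 0.381 j [-0.25  0.31  1.65 -0.    1.19  1.62]
G rel mm: u,w 39.5 68.0  y 0.9  along a 78.6  perp e 0.2 F along a -4.1 e 1.0 y 0.7
```

View pics/s6z.png

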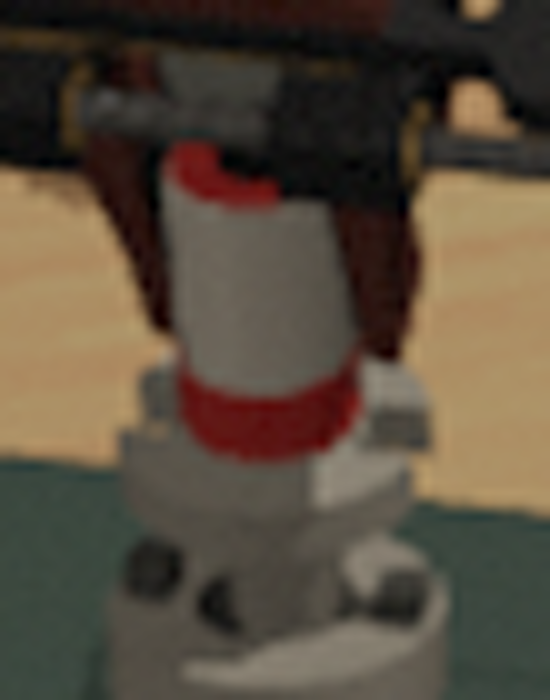

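Emit:
play_rows([
  [0.15,0.1,0.08],
  [-0.2,0.35,0],
  [-0.2,0.35,0],
  [-0.2,0.35,0],
  [0,0,0],
], roll=[0,0,0,0,0], hand=[1,1,1,1,1])

```text
time_s: 11.82
eef_pos: [0.5511, -0.0718, 0.3698]
tool_rot: [0.105, -0.105, -0.699, 0.699]
wrist_force: [3.0, -0.1, -6.0]
opening: 0.382
```

```bash
python3 -c "
from h import *
rel();pics(7)
S=load('scene7');crop(S,170,140,225,210,10,'s7z.png')"
```

```text
t 11.82 tcp [ 0.5511 -0.0718  0.3698] grasp [ 0.5511 -0.0718  0.2068] jaw_az -107.09 ydir [-0. -0. -1.] F [ 3.  -0.1 -6. ] T [-0.16 -0.33 -0.06] open 0.382 j [-0.25  0.33  1.65 -0.    1.16  1.62]
G rel mm: u,w 33.5 56.8  y -0.1  along a 66.0  perp e 0.6 F along a -6.6 e 0.5 y 0.8
```

View pics/s7z.png

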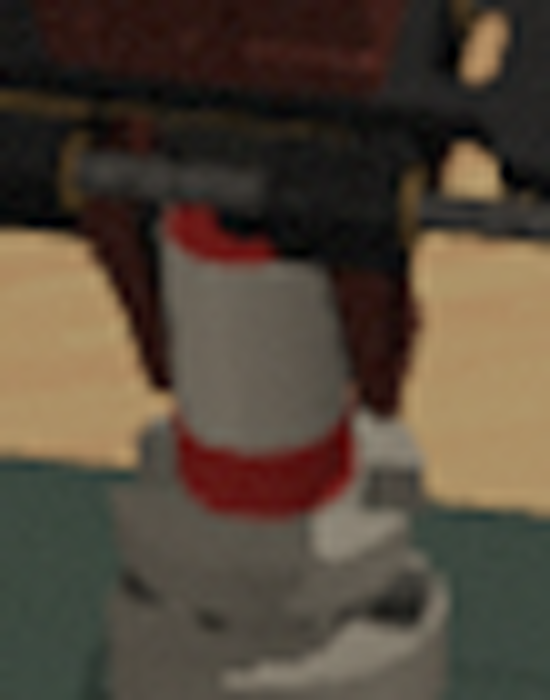

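Emit:
play_rows([
  [-0.15,0.26,0],
  [-0.15,0.26,0],
  [-0.15,0.26,0],
  [-0.15,0.26,0],
  [0,0,0],
], roll=[0,0,0,0,0], hand=[1,1,1,1,1])

```text
time_s: 12.55
eef_pos: [0.5561, -0.0732, 0.3596]
tool_rot: [-0.106, 0.104, 0.699, -0.699]
wrist_force: [-2.3, 0.2, -0.1]
opening: 0.387
```

```bash
python3 -c "
from h import *
rel();pics(8)
S=load('scene8');crop(S,170,140,225,210,10,'s8z.png')"
```

```text
t 12.55 tcp [ 0.5561 -0.0732  0.3596] grasp [ 0.5557 -0.0732  0.1966] jaw_az -107.08 ydir [-0.002  0.    -1.   ] F [-2.3  0.2 -0.1] T [0.01 0.23 0.02] open 0.387 j [-0.25  0.35  1.65 -0.    1.15  1.61]
G rel mm: u,w 28.6 46.6  y -0.1  along a 54.6  perp e 1.5 F along a 1.1 e 2.0 y -0.5
```

View pics/s8z.png

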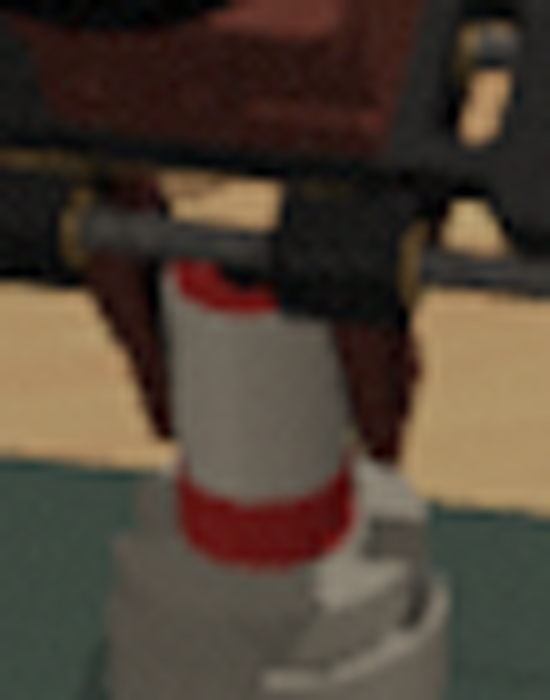

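Emit:
play_rows([
  [-0.1,0.17,0],
  [-0.1,0.17,0],
  [0,0,0],
], roll=[0,0,0], hand=[1,1,1], grip_force=20)

```text
time_s: 13.02
eef_pos: [0.557, -0.0735, 0.358]
tool_rot: [-0.106, 0.104, 0.699, -0.699]
wrist_force: [-11.9, 2.3, 17.8]
opening: 0.383
```

```bash
python3 -c "
from h import *
rel();pics(9)
S=load('scene9');crop(S,170,140,225,210,10,'s9z.png')"
```

```text
t 13.03 tcp [ 0.557  -0.0735  0.358 ] grasp [ 0.5565 -0.0734  0.195 ] jaw_az -107.07 ydir [-0.003  0.001 -1.   ] F [-11.9   2.3  17.8] T [0.32 1.69 0.02] open 0.383 j [-0.25  0.35  1.65 -0.    1.14  1.61]
G rel mm: u,w 27.9 45.0  y -0.1  along a 52.9  perp e 1.6 F along a 21.4 e 1.5 y -1.2
```

View pics/s9z.png

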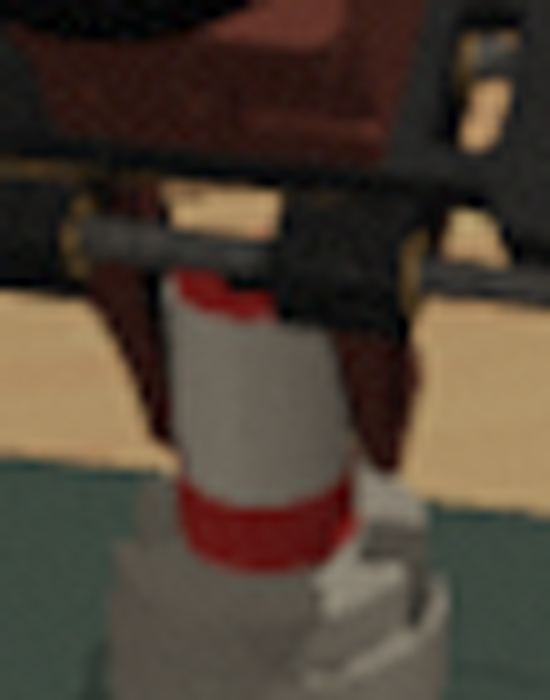

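It stopped with the flange underside about 9 mm off the face, at dog height, under about 21 N. I'll back off and measure slot angle against dog angle in the spindle frame.

Emit:
play_rows([
  [0.13,-0.22,0],
  [0,0,0],
], roll=[0,0], hand=[1,1])

```text
time_s: 13.38
eef_pos: [0.5566, -0.0735, 0.3583]
tool_rot: [-0.106, 0.104, 0.699, -0.699]
wrist_force: [-4.0, 0.6, -0.4]
opening: 0.381
```

Run:
```python
from h import *
rel(); pics(10)
def pol(n,h,name,c=np.zeros(3)):
    d=load(n); rows=[]
    for r in np.arange(.014,.038,.0005):
        a=np.radians(np.arange(0,360)); P=C+h*A+c+r*(np.cos(a)[:,None]*Y+np.sin(a)[:,None]*E_)   # angle 0 = +Y
        rows.append(proj(d,P))
    mp=np.array(rows,np.float32); mp=np.roll(mp,90,axis=1); u=cv2.remap(d["img"],mp[...,0],mp[...,1],cv2.INTER_CUBIC)
    u=cv2.resize(u[:,:,::-1],(720,240))
    for k in range(0,720,60): cv2.putText(u,str(k//2-90),(k,12),0,.4,(0,255,0),1); cv2.line(u,(k,14),(k,20),(0,255,0))
    return u
rel_h=.0546
cv2.imwrite("pics/p10.png",np.vstack([pol("scene0",.008,""),pol("top0",.008,"")]))
from rig import ctrl
s=ctrl.sense(); from scipy.spatial.transform import Rotation as Ro
q=s["tool_rot"]; R=Ro.from_quat([q[1],q[2],q[3],q[0]]).as_matrix(); g=s["eef_pos"]+.163*R[:,1]
h=(g-C)@A-.0314; c=((g-C)@E_)*E_+((g-C)@Y)*Y
cv2.imwrite("pics/p10b.png",np.vstack([pol("scene10",h,"",c),pol("scene10",h-.012,"",c)]))
crop(load("scene10"),170,145,225,205,12,"s10z.png")
```

```text
t 13.38 tcp [ 0.5566 -0.0735  0.3583] grasp [ 0.5563 -0.0734  0.1953] jaw_az -107.09 ydir [-0.002  0.    -1.   ] F [-4.   0.6 -0.4] T [ 0.09  0.78 -0.  ] open 0.381 j [-0.25  0.35  1.65 -0.    1.14  1.61]
G rel mm: u,w 28.0 45.3  y -0.2  along a 53.3  perp e 1.6 F along a 1.6 e 3.6 y -0.6
```

View pics/p10.png

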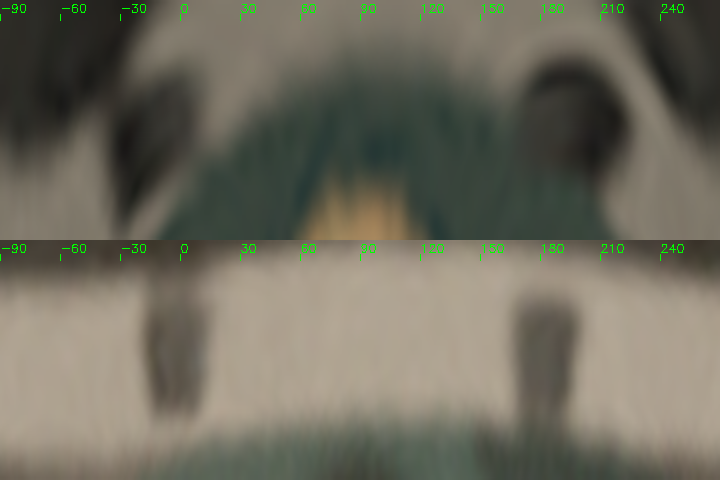

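View pics/p10b.png

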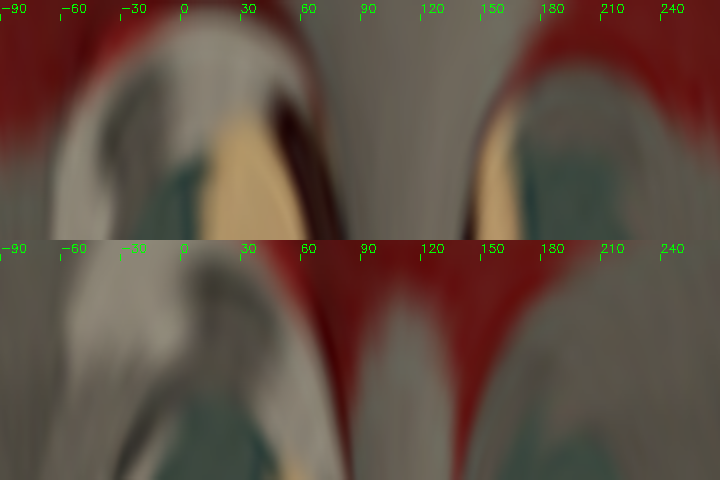

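View pics/s10z.png

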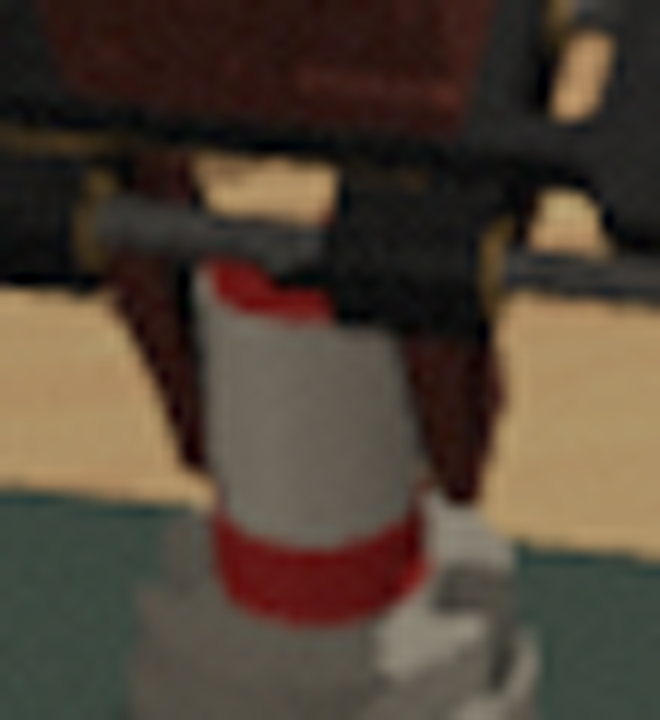

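```bash
cat >> h.py <<'E'
from scipy.optimize import least_squares
def cyl(k,x0=170,y0=130,x1=230,y1=215,show=True,guess=None):
    d=load("scene%s"%k); p=cloud(d)[y0:y1,x0:x1].reshape(-1,3)
    im=d["img"][y0:y1,x0:x1].reshape(-1,3).astype(int); p=p
    ok=np.isfinite(p).all(1); p=p[ok]
    g0,a0=guess  # grasp point & axis
    def res(x,q): 
        a=np.array([x[2],x[3],1.]);a/=np.linalg.norm(a); o=np.array([x[0],x[1],g0[2]]); v=q-o; v=v-np.outer(v@a,a); return np.linalg.norm(v,axis=1)-.017
    x=np.array([g0[0],g0[1],a0[0]/a0[2],a0[1]/a0[2]])
    for th in(.008,.006,.004,.004,.003):
        a=np.array([x[2],x[3],1.]);a/=np.linalg.norm(a); o=np.array([x[0],x[1],g0[2]])
        s=(p-o)@a; y=(p-o)@Y
        sel=(abs(res(x,p))<th)&(s>-.026)&(s<.03)&(abs(y)<.013); q=p[sel]
        x=least_squares(lambda z:res(z,q),x,loss="soft_l1",f_scale=.001).x
    a=np.array([x[2],x[3],1.]);a/=np.linalg.norm(a); o=np.array([x[0],x[1],g0[2]])
    print("cyl",len(q),"rms",res(x,q).std().round(4),"axis",a.round(3),"tilt to U",np.degrees(np.arctan2(a@U,a[2])).round(1),"to Y",np.degrees(np.arctan2(a@Y,a[2])).round(1),"pt u,y rel C",((o-C)@U*1000).round(1),((o-C)@Y*1000).round(1),"expected",((g0-C)@U*1000).round(1))
    # dist of axis from spindle axis
    # flange top: points radially 19..31 from axis
    v=p-o; s=v@a; r=np.linalg.norm(v-np.outer(s,a),axis=1)
    m=(r>.020)&(r<.030)&(s>-.050)&(s<-.015); hs=np.histogram(s[m]*1000,bins=np.arange(-50,-14,1.5)); print("flange hist",list(zip(hs[1].round(1).tolist(),hs[0].tolist())))
    return o,a
E
python3 - <<'E'
from h import *
g2=np.array([.5808,-.0814,.2863]); cyl(2,160,110,230,215,guess=(g2,np.array([0,0,1.])))
g=np.array([.5563,-.0734,.1953]); o,a=cyl(10,guess=(g,A))
E
```

```text
cyl 284 rms 0.0009 axis [-0.025 -0.013  1.   ] tilt to U 1.1 to Y -1.1 pt u,y rel C 2.1 -1.5 expected 2.2
flange hist [(-50.0, 0), (-48.5, 0), (-47.0, 0), (-45.5, 0), (-44.0, 6), (-42.5, 5), (-41.0, 3), (-39.5, 2), (-38.0, 11), (-36.5, 8), (-35.0, 17), (-33.5, 45), (-32.0, 71), (-30.5, 40), (-29.0, 11), (-27.5, 0), (-26.0, 0), (-24.5, 0), (-23.0, 0), (-21.5, 0), (-20.0, 1), (-18.5, 5), (-17.0, 5)]
cyl 318 rms 0.001 axis [-0.415  0.136  0.899] tilt to U 25.9 to Y 0.8 pt u,y rel C 16.8 0.4 expected 28.0
flange hist [(-50.0, 10), (-48.5, 22), (-47.0, 21), (-45.5, 6), (-44.0, 9), (-42.5, 6), (-41.0, 13), (-39.5, 18), (-38.0, 13), (-36.5, 11), (-35.0, 17), (-33.5, 9), (-32.0, 51), (-30.5, 65), (-29.0, 16), (-27.5, 0), (-26.0, 0), (-24.5, 0), (-23.0, 0), (-21.5, 0), (-20.0, 0), (-18.5, 1), (-17.0, 2)]
```

Run:
```python
from h import *
for k,u,w,t in((3,-.7,84.9,0),(4,16.4,80.7,10),(5,27.3,75.7,20),(6,39.5,68,30),(7,33.5,56.8,30),(8,28.6,46.6,30),(9,27.9,45,30),(10,28,45.3,28)):
    t=np.radians(t); print(k); o,a=cyl(k,160,110,230,215,guess=(C+u*U/1000+np.array([0,0,w/1000]),np.sin(t)*U+np.array([0,0,np.cos(t)])))
    f=o-a*.0434-C; print("   flange under rel C (if no axial slip): along a",(f@A*1e3).round(1),"e",(f@E_*1e3).round(1))
```

```text
3
cyl 255 rms 0.0011 axis [-0.057  0.005  0.998] tilt to U 3.2 to Y -0.7 pt u,y rel C -1.3 0.7 expected -0.7
flange hist [(-50.0, 0), (-48.5, 1), (-47.0, 2), (-45.5, 8), (-44.0, 7), (-42.5, 9), (-41.0, 12), (-39.5, 8), (-38.0, 12), (-36.5, 13), (-35.0, 37), (-33.5, 68), (-32.0, 47), (-30.5, 4), (-29.0, 1), (-27.5, 0), (-26.0, 0), (-24.5, 0), (-23.0, 0), (-21.5, 1), (-20.0, 2), (-18.5, 2), (-17.0, 4)]
   flange under rel C (if no axial slip): along a 34.1 e -24.0
4
cyl 270 rms 0.001 axis [-0.137  0.018  0.99 ] tilt to U 7.8 to Y -1.2 pt u,y rel C 13.3 0.6 expected 16.4
flange hist [(-50.0, 0), (-48.5, 0), (-47.0, 3), (-45.5, 2), (-44.0, 7), (-42.5, 6), (-41.0, 5), (-39.5, 9), (-38.0, 9), (-36.5, 10), (-35.0, 19), (-33.5, 59), (-32.0, 54), (-30.5, 17), (-29.0, 3), (-27.5, 0), (-26.0, 0), (-24.5, 0), (-23.0, 0), (-21.5, 0), (-20.0, 1), (-18.5, 3), (-17.0, 3)]
   flange under rel C (if no axial slip): along a 36.3 e -12.5
5
cyl 295 rms 0.0011 axis [-0.233  0.06   0.971] tilt to U 13.9 to Y -0.5 pt u,y rel C 20.7 0.9 expected 27.3
flange hist [(-50.0, 0), (-48.5, 0), (-47.0, 0), (-45.5, 4
[... 1942 characters left out ...]
.5, 15), (-35.0, 16), (-33.5, 22), (-32.0, 55), (-30.5, 52), (-29.0, 20), (-27.5, 2), (-26.0, 0), (-24.5, 0), (-23.0, 0), (-21.5, 0), (-20.0, 0), (-18.5, 0), (-17.0, 5)]
   flange under rel C (if no axial slip): along a 4.0 e -5.3
10
cyl 318 rms 0.001 axis [-0.415  0.136  0.899] tilt to U 25.9 to Y 0.8 pt u,y rel C 16.8 0.4 expected 28.0
flange hist [(-50.0, 10), (-48.5, 22), (-47.0, 21), (-45.5, 6), (-44.0, 9), (-42.5, 6), (-41.0, 13), (-39.5, 18), (-38.0, 13), (-36.5, 11), (-35.0, 17), (-33.5, 9), (-32.0, 51), (-30.5, 65), (-29.0, 16), (-27.5, 0), (-26.0, 0), (-24.5, 0), (-23.0, 0), (-21.5, 0), (-20.0, 0), (-18.5, 1), (-17.0, 2)]
   flange under rel C (if no axial slip): along a 4.3 e -5.0
```

Run:
```python
from h import *
S=load("scene10"); c=cloud(S)
# column profile along barrel: print pts rel C in (u,y,w) along image line
for v in range(165,205,2):
    uu=int(round(194.3+(v-171)*1.2/25)); p=c[v,uu]-C; print(v,uu,S["img"][v,uu],"u,y,w",(p@U*1e3).round(1),(p@Y*1e3).round(1),(p[2]*1e3).round(1),"a",(p@A*1e3).round(1),"e",(p@E_*1e3).round(1))
R,t=cam(S); cc=-R.T@t; print("cam",((cc-C)@U).round(3),((cc-C)@Y).round(3),(cc-C)[2].round(3))
```

```text
165 194 [52 50 47] u,y,w 0.5 12.3 123.9 a 107.6 e -61.5
167 194 [27 26 24] u,y,w 28.0 -1.7 75.5 a 79.4 e -13.5
169 194 [84 19 20] u,y,w 21.9 0.1 78.0 a 78.5 e -20.1
171 194 [106  50  43] u,y,w 16.7 1.4 79.0 a 76.8 e -25.0
173 194 [105 100  88] u,y,w 13.6 1.7 76.9 a 73.4 e -26.6
175 194 [105  98  87] u,y,w 10.8 2.0 74.3 a 69.7 e -27.8
177 195 [102  94  83] u,y,w 10.5 2.9 67.9 a 64.1 e -24.8
179 195 [102  96  84] u,y,w 6.9 3.5 66.6 a 61.1 e -27.3
181 195 [103  96  85] u,y,w 5.2 3.2 62.1 a 56.3 e -26.5
183 195 [103  96  85] u,y,w 3.5 2.8 57.5 a 51.5 e -25.7
185 195 [104  97  86] u,y,w 1.2 2.7 53.8 a 47.2 e -25.8
187 195 [104  97  86] u,y,w -1.7 3.0 51.2 a 43.5 e -27.1
189 195 [104 100  89] u,y,w -2.2 2.0 44.5 a 37.5 e -24.2
191 195 [97 18 17] u,y,w -4.5 1.9 40.8 a 33.1 e -24.3
193 195 [94 22 19] u,y,w -5.9 1.4 35.4 a 27.7 e -22.7
195 195 [96 20 20] u,y,w -9.0 1.7 33.1 a 24.1 e -24.3
197 196 [89 65 56] u,y,w -10.9 3.4 28.9 a 19.6 e -23.9
199 196 [87 82 72] u,y,w -14.8 4.2 27.9 a 16.7 e -26.8
201 196 [86 81 72] u,y,w -20.0 5.5 29.3 a 15.3 e -32.0
203 196 [78 72 63] u,y,w -23.8 6.2 28.0 a 12.4 e -34.6
cam -0.431 0.215 0.773
```

Run:
```python
from h import *
for k in (0,10):
    S=load("scene%d"%k); c=cloud(S); print(k)
    for v in range(199,216,2):
        p=c[v,197]-C; print(v,S["img"][v,197],"y",(p@Y*1e3).round(1),"a",(p@A*1e3).round(1),"e",(p@E_*1e3).round(1))
S=load("scene10")
for h,r in((.072,.017),(.012,.017),(.012,.031),(0,.031),(0,.034)): print("home model a",h,"e",-r,proj(S,C+h*A-r*E_).round(1))
crop(S,165,150,235,215,11,"s10w.png")
```

```text
0
199 [46 45 39] y -5.1 a -6.6 e 12.7
201 [45 43 38] y -5.1 a -11.2 e 12.4
203 [52 51 45] y -5.4 a -16.4 e 13.1
205 [129 121 107] y 4.2 a -0.3 e -21.0
207 [129 122 107] y 5.8 a -1.2 e -27.0
209 [85 80 70] y 7.3 a -2.3 e -32.6
211 [87 82 72] y 7.3 a -6.6 e -33.2
213 [88 82 73] y 7.5 a -10.7 e -34.2
215 [86 80 70] y 7.2 a -15.8 e -33.5
10
199 [89 84 73] y 6.3 a 17.2 e -27.1
201 [88 83 72] y 7.1 a 14.7 e -30.5
203 [78 74 64] y 8.2 a 12.7 e -34.8
205 [75 70 63] y 7.7 a 7.3 e -33.3
207 [101  95  83] y 6.8 a 1.0 e -30.6
209 [91 86 75] y 7.6 a -1.6 e -33.8
211 [93 87 77] y 7.5 a -6.2 e -33.8
213 [93 87 76] y 7.1 a -11.5 e -32.8
215 [88 82 72] y 7.0 a -16.2 e -32.8
home model a 0.072 e -0.017 [[194.5 171.4]]
home model a 0.012 e -0.017 [[195.3 198.4]]
home model a 0.012 e -0.031 [[193.4 201.9]]
home model a 0 e -0.031 [[193.6 207.2]]
home model a 0 e -0.034 [[193.2 207.9]]
```

View pics/s10w.png

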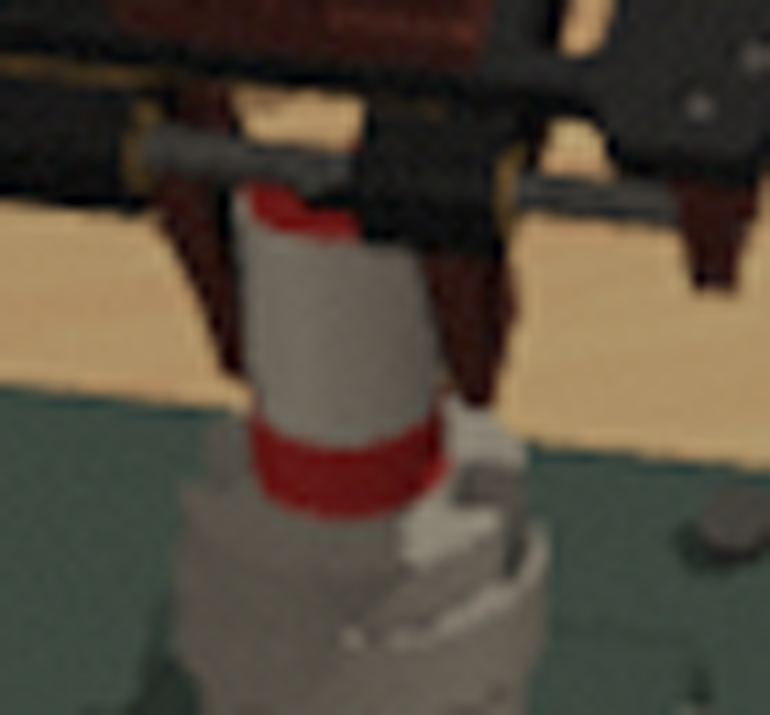

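The depth cylinder fits (scenes 4–10) explain the stop. The holder pivots about a point roughly 24 mm above the nominal grasp point, so it is tilted only 26° and cocked by about 9 mm at its top. I'll swing that pivot onto the spindle axis before pushing.

Emit:
play_rows([
  [0.24,0.1,0],
  [0.24,0.1,0],
  [0.24,0.1,0],
  [0,0,0],
], roll=[0,0,0,0], hand=[1,1,1,1])

```text
time_s: 13.98
eef_pos: [0.5507, -0.0716, 0.3558]
tool_rot: [0.105, -0.105, -0.699, 0.699]
wrist_force: [1.2, -0.4, -0.7]
opening: 0.382
```

```bash
cat >> h.py <<'E'
def chk(k):
    from rig import ctrl
    rel(); pics(k); s=ctrl.sense(); g=s["eef_pos"]-np.array([0,0,.163]); o,a=cyl(k,160,110,230,215,guess=(g-.008*U,A))
    crop(load("scene%s"%k),165,150,235,215,9,"z%s.png"%k)
    f=o-a*.0434-C; print("flange under: a",(f@A*1e3).round(1),"e",(f@E_*1e3).round(1))
E
python3 -c "
from h import *
chk(11)"
```

```text
t 13.97 tcp [ 0.5507 -0.0716  0.3558] grasp [ 0.5508 -0.0716  0.1928] jaw_az -107.09 ydir [ 0.001 -0.    -1.   ] F [ 1.2 -0.4 -0.7] T [-0.2  -0.22 -0.03] open 0.382 j [-0.25  0.34  1.67 -0.    1.13  1.62]
G rel mm: u,w 33.8 42.8  y 0.0  along a 54.0  perp e 7.8 F along a -1.2 e -0.7 y -0.0
cyl 322 rms 0.0012 axis [-0.471  0.124  0.873] tilt to U 29.1 to Y -1.0 pt u,y rel C 21.2 0.6 expected 25.9
flange hist [(-50.0, 30), (-48.5, 31), (-47.0, 8), (-45.5, 0), (-44.0, 5), (-42.5, 11), (-41.0, 15), (-39.5, 10), (-38.0, 16), (-36.5, 10), (-35.0, 13), (-33.5, 12), (-32.0, 47), (-30.5, 50), (-29.0, 29), (-27.5, 2), (-26.0, 0), (-24.5, 0), (-23.0, 0), (-21.5, 0), (-20.0, 0), (-18.5, 0), (-17.0, 0)]
flange under: a 4.3 e -2.4
```

Emit:
play_rows([
  [0.15,0.08,0],
  [-0.08,0.14,0],
  [-0.1,0.17,0],
  [0,0,0],
], roll=[0,0,0,0], hand=[1,1,1,1])

```text
time_s: 14.58
eef_pos: [0.5509, -0.0716, 0.3516]
tool_rot: [-0.105, 0.105, 0.699, -0.699]
wrist_force: [2.5, -0.8, -3.0]
opening: 0.384
```

```bash
python3 -c "
from h import *
chk(12)"
```

```text
t 14.57 tcp [ 0.5509 -0.0716  0.3516] grasp [ 0.5508 -0.0716  0.1886] jaw_az -107.09 ydir [-0.  0. -1.] F [ 2.5 -0.8 -3. ] T [-0.12 -0.41 -0.01] open 0.384 j [-0.25  0.35  1.67  0.    1.12  1.62]
G rel mm: u,w 33.7 38.6  y 0.0  along a 50.3  perp e 10.0 F along a -3.9 e -0.7 y -0.1
cyl 320 rms 0.0012 axis [-0.492  0.14   0.859] tilt to U 30.7 to Y -0.4 pt u,y rel C 20.4 0.6 expected 25.8
flange hist [(-50.0, 1), (-48.5, 0), (-47.0, 8), (-45.5, 18), (-44.0, 8), (-42.5, 7), (-41.0, 14), (-39.5, 13), (-38.0, 18), (-36.5, 17), (-35.0, 13), (-33.5, 16), (-32.0, 30), (-30.5, 73), (-29.0, 23), (-27.5, 4), (-26.0, 0), (-24.5, 0), (-23.0, 0), (-21.5, 0), (-20.0, 0), (-18.5, 0), (-17.0, 1)]
flange under: a 0.2 e -2.2
```

View pics/z12.png

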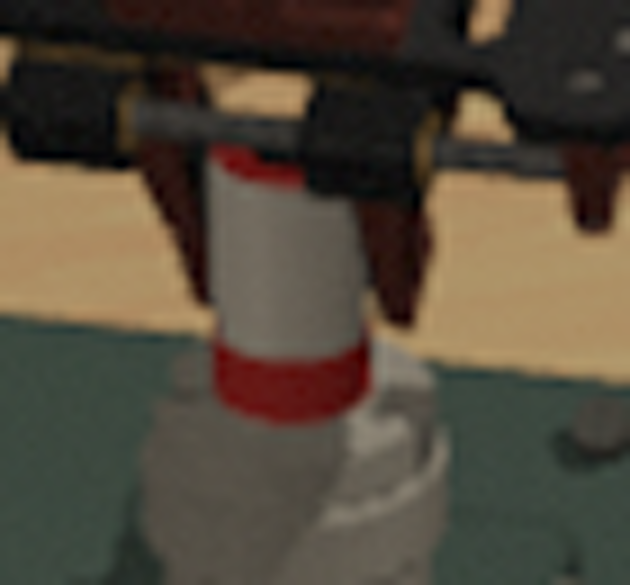

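Emit:
play_rows([
  [-0.1,0.17,0],
  [-0.05,0.09,0],
  [0,0,0],
], roll=[0,0,0], hand=[1,1,1])

```text
time_s: 15.05
eef_pos: [0.5519, -0.0719, 0.3492]
tool_rot: [-0.105, 0.105, 0.699, -0.699]
wrist_force: [0.8, -0.0, -1.5]
opening: 0.384
```

```bash
python3 -c "
from h import *
chk(13)"
```

```text
t 15.05 tcp [ 0.5519 -0.0719  0.3492] grasp [ 0.5517 -0.0719  0.1862] jaw_az -107.09 ydir [-0.001  0.    -1.   ] F [ 0.8 -0.  -1.5] T [-0.1  -0.08  0.  ] open 0.384 j [-0.25  0.35  1.67 -0.    1.12  1.62]
G rel mm: u,w 32.8 36.2  y -0.0  along a 47.7  perp e 10.3 F along a -1.7 e 0.0 y 0.2
cyl 324 rms 0.0011 axis [-0.496  0.145  0.856] tilt to U 31.1 to Y -0.1 pt u,y rel C 19.1 0.8 expected 24.6
flange hist [(-50.0, 1), (-48.5, 1), (-47.0, 0), (-45.5, 0), (-44.0, 10), (-42.5, 7), (-41.0, 10), (-39.5, 14), (-38.0, 11), (-36.5, 9), (-35.0, 22), (-33.5, 21), (-32.0, 25), (-30.5, 62), (-29.0, 35), (-27.5, 5), (-26.0, 0), (-24.5, 1), (-23.0, 0), (-21.5, 0), (-20.0, 1), (-18.5, 0), (-17.0, 0)]
flange under: a -2.5 e -2.4
```

View pics/z13.png

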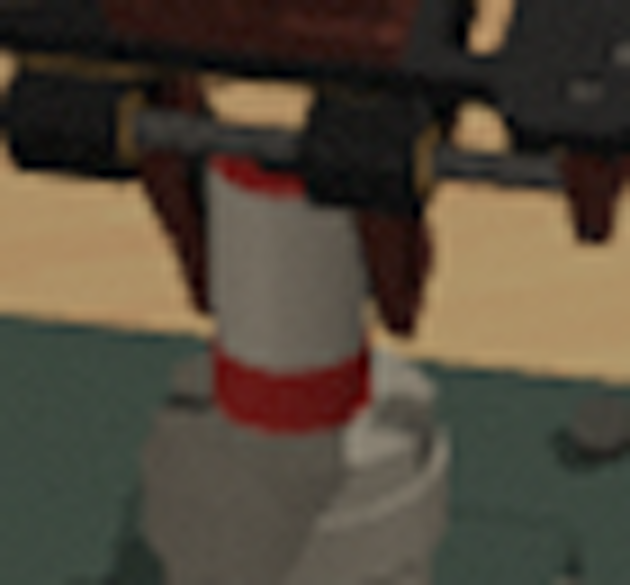

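Emit:
play_rows([
  [-0.08,0.13,0],
  [-0.05,0.09,0],
  [0,0,0],
], roll=[0,0,0], hand=[1,1,1])

```text
time_s: 15.52
eef_pos: [0.5517, -0.0721, 0.3476]
tool_rot: [0.107, -0.103, -0.699, 0.699]
wrist_force: [-7.7, 0.7, 10.7]
opening: 0.384
```

```bash
python3 -c "
from h import *
chk(14)"
```

```text
t 15.53 tcp [ 0.5517 -0.0721  0.3476] grasp [ 0.5509 -0.0719  0.1846] jaw_az -107.08 ydir [-0.005  0.001 -1.   ] F [-7.7  0.7 10.7] T [0.21 1.19 0.02] open 0.384 j [-0.25  0.36  1.67 -0.    1.12  1.62]
G rel mm: u,w 33.6 34.6  y -0.3  along a 46.7  perp e 11.8 F along a 13.0 e 1.2 y -1.5
cyl 165 rms 0.0015 axis [-0.521  0.167  0.837] tilt to U 33.1 to Y 0.8 pt u,y rel C -17.2 10.6 expected 24.9
flange hist [(-50.0, 0), (-48.5, 0), (-47.0, 0), (-45.5, 0), (-44.0, 0), (-42.5, 1), (-41.0, 1), (-39.5, 5), (-38.0, 4), (-36.5, 4), (-35.0, 7), (-33.5, 5), (-32.0, 4), (-30.5, 7), (-29.0, 5), (-27.5, 4), (-26.0, 4), (-24.5, 5), (-23.0, 8), (-21.5, 8), (-20.0, 2), (-18.5, 4), (-17.0, 6)]
flange under: a -22.0 e -34.5
```

View pics/z14.png

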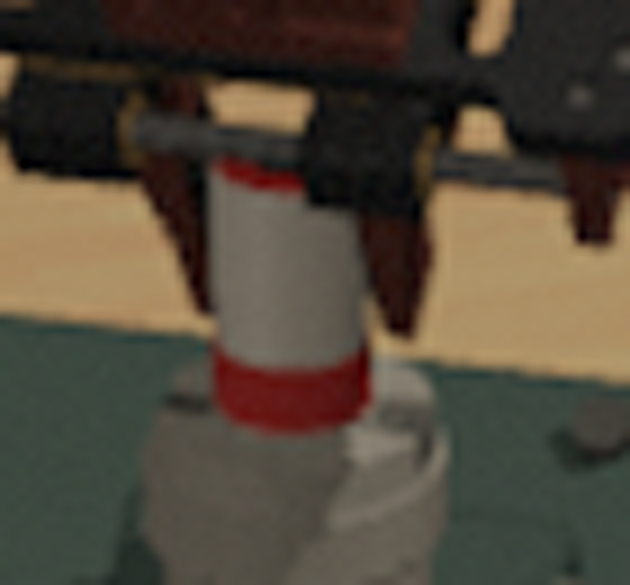

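Run:
```python
from h import *
for k,(u,w) in ((13,(19,36.2)),(14,(19,34.6))):
    o,a=cyl(k,160,130,230,215,guess=(C+u*U/1e3+np.array([0,0,w/1e3]),A))
    f=o-C; s=(f@A); e=((o-C)-0*a); 
    # distance of axis to spindle axis at a=0.012 and 0.06
    for h in(.012,.06): p=o+a*((h-s)/(a@A))-C; print("axis offset at a",h,"e",(p@E_*1e3).round(1),"y",(p@Y*1e3).round(1))
    c=cloud(load("scene%d"%k)).reshape(-1,3)-C; im=load("scene%d"%k)["img"].reshape(-1,3)
    A_=c@A;r=np.linalg.norm(c-np.outer(A_,A),axis=1)
    m=(r>.021)&(r<.029)&(A_>.002)&(A_<.03)&(c@E_<0); print("flange top a median",np.median(A_[m])*1e3,np.percentile(A_[m],[25,75])*1e3,m.sum())
    sel=m; M=np.c_[c[m]@E_,c[m]@Y,np.ones(m.sum())]; x=np.linalg.lstsq(M[abs(A_[m]-np.median(A_[m]))<.003],A_[m][abs(A_[m]-np.median(A_[m]))<.003],rcond=None)[0]; print("plane slope deg e,y",np.degrees(x[:2]).round(1),"centre height mm",x[2]*1e3)
# same method calibration: face in scene0
c=cloud(load("scene0")).reshape(-1,3)-C; A_=c@A;r=np.linalg.norm(c-np.outer(A_,A),axis=1); m=(r>.02)&(r<.032)&(abs(A_)<.005)&(c@E_<0); print("face",np.median(A_[m])*1e3)
for k in (13,14):
    d=load("scene%d"%k)["img"].astype(int); print(k,[ (v,d[v,196].tolist()) for v in range(196,212)])
```

```text
cyl 324 rms 0.0011 axis [-0.496  0.145  0.856] tilt to U 31.1 to Y -0.1 pt u,y rel C 19.1 0.8 expected 19.0
flange hist [(-50.0, 1), (-48.5, 1), (-47.0, 0), (-45.5, 0), (-44.0, 10), (-42.5, 8), (-41.0, 9), (-39.5, 15), (-38.0, 10), (-36.5, 9), (-35.0, 26), (-33.5, 17), (-32.0, 25), (-30.5, 64), (-29.0, 34), (-27.5, 4), (-26.0, 0), (-24.5, 1), (-23.0, 0), (-21.5, 0), (-20.0, 1), (-18.5, 0), (-17.0, 0)]
axis offset at a 0.012 e -2.1 y 0.9
axis offset at a 0.06 e -1.2 y 0.8
flange top a median 11.460448358362711 [10.88690239 12.29499926] 71
plane slope deg e,y [-0.6  0.1] centre height mm 11.335458538127382
cyl 324 rms 0.0012 axis [-0.513  0.165  0.843] tilt to U 32.6 to Y 0.8 pt u,y rel C 19.4 0.5 expected 19.0
flange hist [(-50.0, 2), (-48.5, 0), (-47.0, 1), (-45.5, 0), (-44.0, 3), (-42.5, 12), (-41.0, 9), (-39.5, 8), (-38.0, 11), (-36.5, 10), (-35.0, 11), (-33.5, 23), (-32.0, 26), (-30.5, 51), (-29.0, 44), (-27.5, 11), (-26.0, 0), (-24.5, 0), (-23.0, 0), (-21.5, 0), (-20.0, 0), (-18.5, 0), (-17.0, 0)]
axis offset at a 0.012 e -1.7 y 0.2
axis offset at a 0.06 e 0.4 y 0.8
flange top a median 11.052867229404729 [10.51081836 11.6304558 ] 67
plane slope deg e,y [-0.2  0.1] centre height mm 11.088118196729734
face -0.5875480073497431
13 [(196, [99, 21, 20]), (197, [101, 33, 28]), (198, [94, 66, 58]), (199, [83, 80, 68]), (200, [84, 79, 69]), (201, [85, 79, 69]), (202, [83, 79, 67]), (203, [81, 76, 66]), (204, [82, 76, 67]), (205, [80, 75, 65]), (206, [80, 76, 66]), (207, [82, 77, 68]), (208, [83, 79, 69]), (209, [79, 74, 64]), (210, [80, 76, 67]), (211, [80, 76, 66])]
14 [(196, [98, 20, 19]), (197, [100, 31, 28]), (198, [95, 68, 59]), (199, [83, 82, 72]), (200, [85, 79, 70]), (201, [83, 78, 69]), (202, [83, 77, 68]), (203, [82, 77, 68]), (204, [81, 76, 67]), (205, [82, 77, 67]), (206, [83, 78, 68]), (207, [80, 75, 66]), (208, [82, 77, 68]), (209, [78, 74, 63]), (210, [79, 75, 65]), (211, [80, 76, 66])]
```

Flange top measures 11.7 mm above the face (12 nominal) with no slope, under a push of about 18 N, so it is home. I'll release and retreat upward.

Emit:
play_rows([
  [0,0,0],
  [0,0,0],
  [0,0,0],
  [0,0,0],
  [0,-1,0],
  [0,-3,0],
  [0,-4,0],
  [0,-3,0],
], roll=[0,0,0,0,0,0,0,0], hand=[-0.3,-0.3,-0.3,-0.3,-0.3,-0.3,-0.3,-0.3])

```text
time_s: 16.62
eef_pos: [0.5536, -0.0724, 0.4595]
tool_rot: [0.104, -0.106, -0.699, 0.699]
wrist_force: [0.9, -0.2, -0.3]
opening: 0.652
```

```bash
python3 -c "
from h import *
rel();pics(15)
crop(load('scene15'),90,110,250,250,5,'z15.png')
o,a=cyl(15,160,130,230,215,guess=(C+.042*A,A)); f=o-C;print((f-f@A*A)*1e3)
c=cloud(load('scene15')).reshape(-1,3)-C
A_=c@A;r=np.linalg.norm(c-np.outer(A_,A),axis=1)
m=(r>.021)&(r<.029)&(A_>.005)&(A_<.02)&(c@E_<0); print('flange top',np.median(A_[m])*1e3)
m=(r<.015)&(r>.009)&(A_>.06)&(A_<.08);print('top ring',np.median(A_[m])*1e3,m.sum())
"
```

```text
t 16.62 tcp [ 0.5536 -0.0724  0.4595] grasp [ 0.5539 -0.0725  0.2965] jaw_az -107.09 ydir [ 0.002 -0.001 -1.   ] F [ 0.9 -0.2 -0.3] T [0.03 0.1  0.02] open 0.652 j [-0.25  0.25  1.53 -0.    1.36  1.62]
G rel mm: u,w 30.6 146.5  y -0.0  along a 142.2  perp e -46.8 F along a -0.8 e -0.7 y 0.0
cyl 329 rms 0.0011 axis [-0.519  0.153  0.841] tilt to U 32.8 to Y -0.0 pt u,y rel C 20.4 0.4 expected 21.0
flange hist [(-50.0, 0), (-48.5, 0), (-47.0, 3), (-45.5, 7), (-44.0, 10), (-42.5, 14), (-41.0, 20), (-39.5, 11), (-38.0, 13), (-36.5, 23), (-35.0, 24), (-33.5, 33), (-32.0, 66), (-30.5, 28), (-29.0, 4), (-27.5, 1), (-26.0, 0), (-24.5, 0), (-23.0, 0), (-21.5, 0), (-20.0, 0), (-18.5, 0), (-17.0, 0)]
[0.5411579  0.28903128 0.25430353]
flange top 11.292191912373552
top ring 73.22988207058718 56
```

View pics/z15.png

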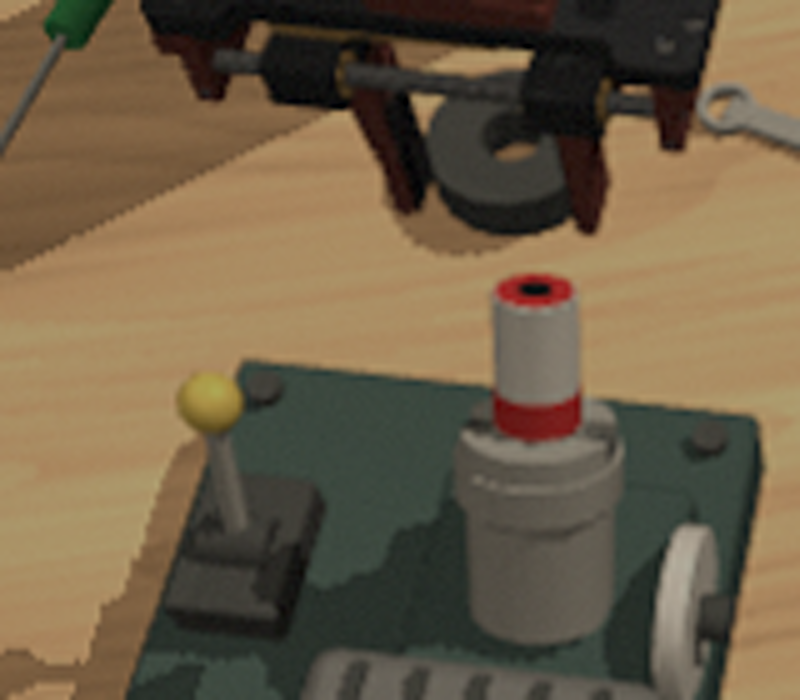

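View pics/t15.png

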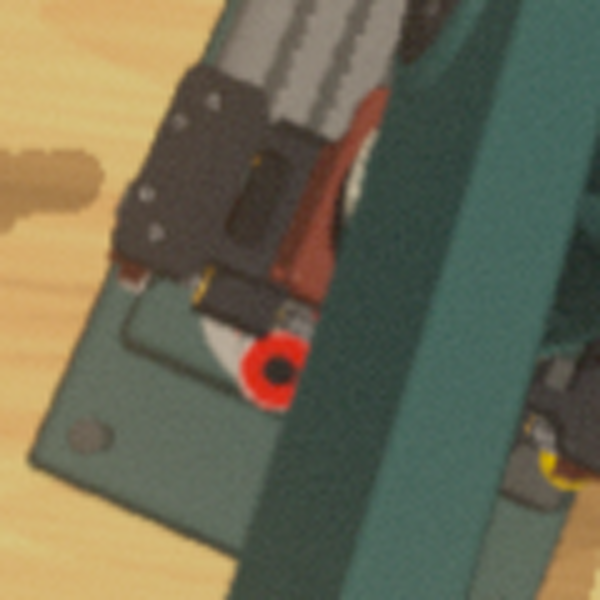

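Top view t15 and scene view z15 (holder at crop (537,355)) show the holder seated on the face, with both slots over the dogs. Next is the lever: close the fingers and move to the robot side of the knob.

```bash
python3 -c "
from h import *
K=np.array([.536,-.2145,.145]); t=K+.040*U; t[2]=.147
st(t,-106.5); print((K-C)@Y,(K-C)@U)"
```

```text
t 16.73 tcp [ 0.5545 -0.0726  0.4614] grasp [ 0.5557 -0.0729  0.2984] jaw_az -107.08 ydir [ 0.008 -0.002 -1.   ] F [ 0.9  0.7 -0.5] T [-0.05  0.16  0.03] open 0.649 j [-0.25  0.25  1.52 -0.    1.36  1.62]
roll needed rad -0.010107665640052943
tool shift cm (grasp->target) [ 1.85 15.13 14.16]
-0.14121619492795529 0.007397046036745854
```

Emit:
play_rows([
  [0.4,0,3.5],
  [0.6,0,3.5],
  [0.6,0,3.5],
  [0.4,0,3.5],
  [0,0,0],
  [0,4,0],
  [0,4,0],
  [0,4,0],
  [0,2.9,0],
  [0,0,0],
], roll=[0,0,0,0,0,0,0,0,0,0], hand=[1,1,1,1,1,1,1,1,1,1])

```text
time_s: 17.98
eef_pos: [0.4923, -0.1989, 0.3057]
tool_rot: [-0.107, 0.103, 0.7, -0.698]
wrist_force: [-0.8, 0.2, 1.0]
opening: 0.004
```

```bash
python3 -c "
from h import *
K=np.array([.536,-.2145,.145])
st(K,-106.5);pics(16);crop(load('scene16'),70,100,230,240,5,'z16.png')"
```

```text
t 17.98 tcp [ 0.4923 -0.1989  0.3057] grasp [ 0.4915 -0.1984  0.1427] jaw_az -107.06 ydir [-0.005  0.003 -1.   ] F [-0.8  0.2  1. ] T [ 0.    0.15 -0.01] open 0.004 j [-0.51  0.38  1.77  0.    1.    1.35]
roll needed rad -0.009744460335357807
tool shift cm (grasp->target) [-4.73 -0.25  0.23]
```

View pics/z16.png

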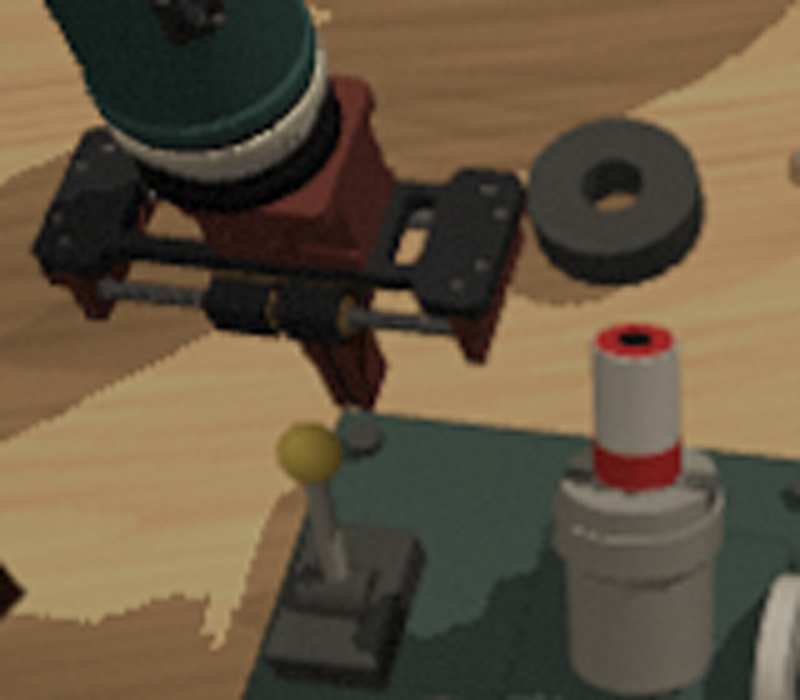

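Emit:
play_rows([
  [-1.2,0,0.23],
  [-1.2,0,0],
  [-1.0,0,0],
  [-1.0,0,0],
  [-1.0,0,0],
  [-1.0,0,0],
  [-1.0,0,0],
  [-1.0,0,0],
  [-1.0,0,0],
  [0,0,0],
], roll=[0,0,0,0,0,0,0,0,0,0], hand=[1,1,1,1,1,1,1,1,1,1])

```text
time_s: 19.32
eef_pos: [0.5784, -0.2287, 0.3073]
tool_rot: [-0.11, 0.1, 0.7, -0.698]
wrist_force: [-19.1, 4.7, 14.1]
opening: 0.005
```

```bash
python3 -c "
from h import *
K=np.array([.536,-.2145,.145])
st(K-.054*U,-106.5);pics(17);crop(load('scene17'),70,120,230,260,5,'z17.png')"
```

```text
t 19.32 tcp [ 0.5784 -0.2287  0.3073] grasp [ 0.5761 -0.228   0.1444] jaw_az -107.04 ydir [-0.014  0.005 -1.   ] F [-19.1   4.7  14.1] T [0.77 3.11 0.03] open 0.005 j [-0.49  0.49  1.56 -0.    1.11  1.38]
roll needed rad -0.009437476159543268
tool shift cm (grasp->target) [-1.17 -0.08 -0.16]
```

View pics/z17.png

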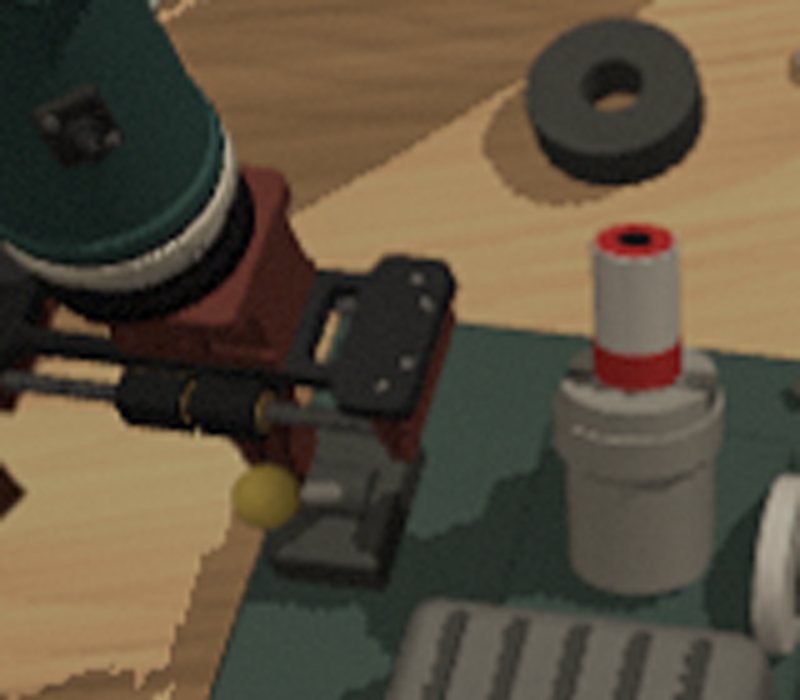

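Emit:
play_rows([
  [1.0,0,0],
  [2.0,0,0],
  [0,-3,0],
  [0,-6,0],
  [3,-6,0],
  [5,0,0],
  [5,0,0],
  [0,0,0],
], roll=[0,0,0,0,0,0,0,0], hand=[1,1,1,1,1,1,1,1])

```text
time_s: 20.42
eef_pos: [0.4288, -0.1825, 0.4543]
tool_rot: [0.105, -0.105, -0.699, 0.699]
wrist_force: [0.1, 0.1, 0.3]
opening: 0.004
```

Run:
```python
from h import *
rel();pics(18);S=load('scene18');T=load('top18');crop(S,70,130,230,270,5,'z18.png');cv2.imwrite("pics/full18.png",T["img"][:,:,::-1])
uv={}
for n,d,b in(("S",S,(90,170,160,270)),("T",T,(380,180,480,300))):
    h=cv2.cvtColor(d["img"],cv2.COLOR_RGB2HSV); m=cv2.inRange(h,(22,130,70),(34,255,255)); z=np.zeros_like(m); z[b[1]:b[3],b[0]:b[2]]=m[b[1]:b[3],b[0]:b[2]]
    k,l,st_,c=cv2.connectedComponentsWithStats(z)
    for i in range(1,k):
        if st_[i,4]>25: print(n,st_[i],c[i],onplane(d,[c[i]],.142)); uv[n]=c[i]
K0=np.array([.536,-.2145,.142])
if len(uv)==2:
    k=tri([(S,uv["S"]),(T,uv["T"])]); print(k,"travel",(K0-k)@U,"y",(k-C)@Y)
o,a=cyl(18,160,130,230,215,guess=(C+.042*A,A))
c=cloud(S).reshape(-1,3)-C
A_=c@A;r=np.linalg.norm(c-np.outer(A_,A),axis=1)
m=(r>.021)&(r<.029)&(A_>.005)&(A_<.02)&(c@E_<0); print('flange top',np.median(A_[m])*1e3)
```

```text
t 20.43 tcp [ 0.4288 -0.1825  0.4543] grasp [ 0.4288 -0.1826  0.2913] jaw_az -107.12 ydir [-0. -0. -1.] F [0.1 0.1 0.3] T [-0.01  0.15 -0.04] open 0.004 j [-0.55  0.12  1.71 -0.    1.31  1.32]
G rel mm: u,w 119.3 141.3  y -141.0  along a 182.0  perp e 32.7 F along a 0.2 e -0.2 y 0.2
S [117 213  13  12 119] [123.04201681 218.54621849] [[ 0.59866944 -0.23261352  0.142     ]]
T [427 230  12  11 108] [432.75       234.84259259] [[ 0.598909   -0.23218834  0.142     ]]
[ 0.59885999 -0.23232743  0.14222693] travel 0.06533466493001111 y -0.1404562880003109
cyl 331 rms 0.0012 axis [-0.516  0.158  0.842] tilt to U 32.7 to Y 0.4 pt u,y rel C 20.5 0.5 expected 21.0
flange hist [(-50.0, 1), (-48.5, 1), (-47.0, 3), (-45.5, 8), (-44.0, 13), (-42.5, 14), (-41.0, 12), (-39.5, 6), (-38.0, 8), (-36.5, 14), (-35.0, 28), (-33.5, 23), (-32.0, 66), (-30.5, 26), (-29.0, 4), (-27.5, 0), (-26.0, 0), (-24.5, 0), (-23.0, 0), (-21.5, 0), (-20.0, 0), (-18.5, 0), (-17.0, 0)]
flange top 11.263178653028703
```

View pics/z18.png

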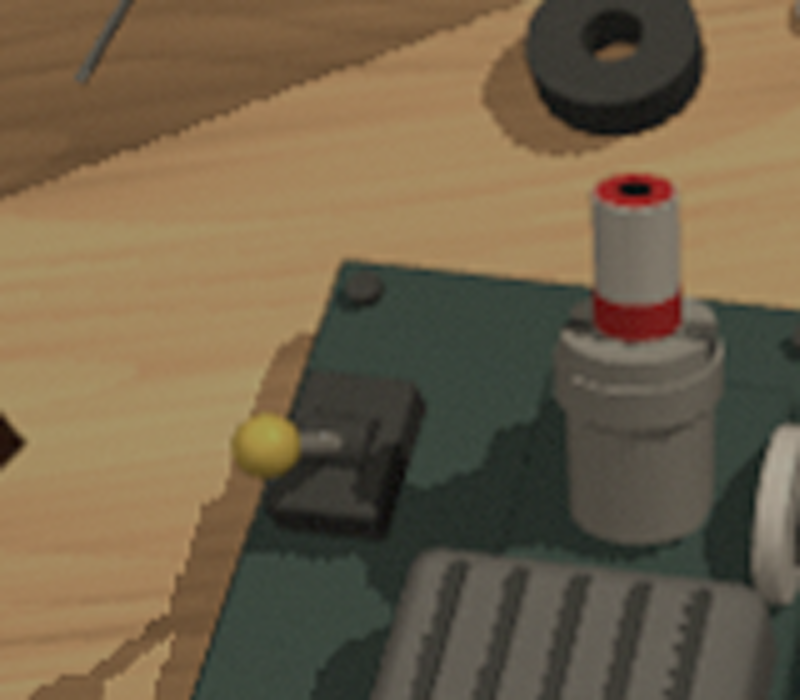

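View pics/full18.png

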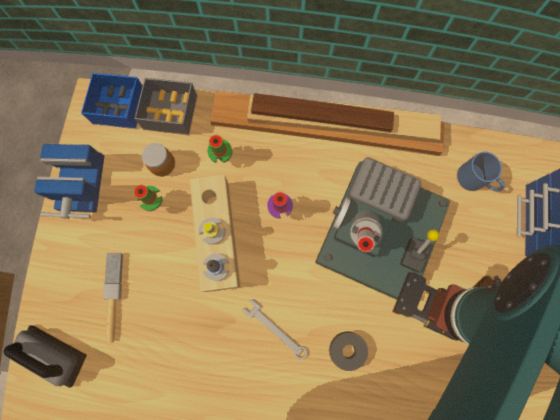

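The knob sits at z = 0.142, 65 mm past its start, with about 20 N felt at the stop. The flange is still at 11.3 mm raw (about 11.9 corrected). The robot is clear of everything, and the blue and yellow holders are still in the rack.

```bash
python3 -c "
from rig import ctrl
print(ctrl.finish_job())"
```

```text
the job is handed in; nothing more can be done
None
```

The red-banded holder is seated in the tilted spindle, the lock lever is pushed over to its stop, and the job is handed in at about 20 s.

**How it went in:** The tool can only point down, so I gripped the holder with the jaws along its flange slots and let it pivot 30° between the pads against the socket. I guided it down under grip and pushed it home with about 18 N before letting go. It first stopped at dog height, cocked at 26° under about 21 N. I corrected its tilt and it then went in freely.

**Last checks:**
- **Seating:** The flange top measured 11.3 mm above the nose face by depth, about 11.9 mm after correcting for the camera's offset on the bare face (12 mm nominal). Its slope was about 0°, and both slots appear over the dogs in the picture.
- **Lever:** The knob is at z = 0.142 m, 65 mm past where it started, and the push met about 20 N at the stop.
- **Surroundings:** The robot is clear with no wrist force. The blue and yellow holders are still in the rack, and the look-alikes were not touched.

**Disagreements:**
- **Barrel tilt:** The cylinder fit on the barrel read 32.7° instead of 30°. The same fit also read 1–3° high when the holder hung upright, and the flange plane shows no tilt.
- **Knob travel:** 65 mm is less than the 77 mm given. The knob's starting height of 0.147 m suggests the lever began about 0.16 rad into its swing, and its end height matches the locked position.

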